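# Pack the sampling kit tray and lock it

### The arm

A 7-joint arm with a two-finger parallel gripper is mounted at the origin on the work surface. World frame = base frame: x ahead of the robot, y to its left, z up, the work surface at z = 0. Lengths are in m, angles in degrees, forces in N, time in s.
With the tool pointing down it reaches from about 0.425 to 0.875 m from the base axis. Payload 4.7 kg.
Tool frame: the origin (TCP) lies at the very end of the fingers, on their centre line; the grasp point (between the pads) lies 19 mm behind it; z points along the fingers, y is the line along which they close (so a half turn about z gives the same grasp; the last joint's range is limited). The gripper opens to 87 mm and grips with 3 to 60 N. Pads are 19 mm wide; open, the fingers measure 117 mm over their backs; the gripper's body (75 mm by 190 mm) begins 51 mm behind the grasp point.
Start: joints at [70.25, 18.392, -4.016, 83.108, 1.295, 78.541, -3.26], TCP at [0.228, -0.609, 0.223] pointing down, gripper open.
Joint ranges: [-163.93, 163.93], [-17.29, 119.83], [-79.2, 71.16], [3.27, 140.29], [-89.18, 269.18], [5.43, 117.66], [-154.24, 154.24]. Speed limits (degrees/s): [147.25, 147.25, 180, 180, 180, 180, 180].

### API

Orientations are given as [roll, pitch, yaw] about the fixed x, y, z axes, in that order (R = Rz(yaw) Ry(pitch) Rx(roll)).
In Python, from cell import get_obs, read_camera, sign_off, silhouettes gives the robot as it stands.
- The arm moves only by the tool play_rows, never from a script. Its argument "steps" is a list that holds one entry, the list of rows, each a list of 7 numbers: the shift along the tool's x, y, z in m, then the turn, a rotation vector about the tool's x, y, z in rad, then the finger opening in m, from 0 to 0.087. A call has 1 to 12 rows; each row shifts and turns the commanded pose from where the row before left it, along the tool's axes as they then stand; what a row does not reach is not made up. A row lasts 1/10 s, in which the tool goes at most 50 mm and 8.59 degrees, less where a joint would pass 70% of its speed; a pose out of reach is approached as far as the arm can. A call is refused whole if a number of a shift passes 0.05 or a number of a turn 0.15, either way. A call with a gripper value outside its range is refused whole. The fingers move at their own pace and stop on an object; "force" is the grip in N (left out, the last holds). Time passes only in rows, so rows that do not move let the fingers close. It gives the time, the measured TCP pose, the force, the opening and the grip force at its end, in the units of the state.
- get_obs(): the state, without advancing time (a new reading comes with each control period).
- read_camera(name): name is "scene" or "side" or "wrist"; returns a dict with "frame" (420x560x3 uint8, red, green, blue), "intrinsics" (3x3 intrinsics, pixels), "view" (4x4, takes a point from world to camera coordinates). Camera axes: x right, y up, looking along -z (the intrinsics and any distortion apply to the point x, -y, -z); pixel columns grow to the right and rows downward; lengths in m; the calibration is good to about 2 mm. A picture is of the moment at which its call begins. There is no depth.
- sign_off(): hands the job in; it is judged then, once.
Trained networks look in the newest picture that a camera, given by its name, has taken for a name from the list of things; names that differ only in an ending like _2 or _b are one class to them, and where a whole thing is asked for, a point or a joint stands for the part that bears it (a point fixed in the world has none). Each returns a list of dicts, best first, with "p" (0 to 1); they miss things now and then, are a little off and sometimes report something else, mostly with a low value. They report only what shows in the picture. A call takes as long as a camera call. They do not tell look-alikes from the thing itself.
- silhouettes(camera, name): "pixels" (420x560 bool, what is visible of it) and "extent" ([left, top, right, bottom] in pixels, round what is visible of it).
The state is a dict: "time_s": time; "qpos": joint angles; "joint_velocities": joint speeds; "effort": joint torques, N m; "tool_pos": TCP position; "tool_rot": TCP orientation; "force": force on the tool from outside, world axes, zero at the start; "wrist_torque": the same for the moment, N m; "grip_width": finger opening in m; "grasp_force": force on a finger pad.
Only numpy, scipy, OpenCV 4.12 (cv2) and the standard library are available. Lean on these libraries where they do the work, as an engineer would, in place of code of your own. Each camera call takes 0.05 s, during which the arm holds its last target. There are 200 camera calls.

### The job

Pack the sampling kit: push every sampling tube on the table down into a spring-jaw holder of the tray until it snaps fully home (any holder, one tube each, centred lengthwise), and press the moisture meter and the pressure gauge fully down into the cutouts of their own shape. When all of them are home, turn the keeper between the two cutouts all the way round so that it lies over the stems of both instruments, and let go of everything. Leave the two sample pots and the plastic box alone.

Things in the scene. Friction and masses are not known exactly. Their poses are not given: they have to be found in the camera images.
- tray: Kit tray, fixed: black base 190 (x) x 310 (y) x 8 mm high. Origin: centre of its underside. Carries three spring holders side by side (local y = -118, -46 and +26 mm), then an insert with two cutouts in line (local y = +111 mm) and a keeper between them at local x = 0. Highest fixed parts: jaw tips, 59 mm above the table
- holder0 (a point): Spring-jaw holder 0: the point where the middle of a fully home tube lies, 45 mm above the table; the tube lies level along this point's x (either way round). Steel jaws stand 34 to 54 mm either side of the middle; between them is a 68 mm long gap for fingers in which nothing rises above 20 mm. Neighbouring holders lie 72 mm apart
- holder1 (a point): Spring-jaw holder 1, like holder 0: the point where the middle of a fully home tube lies, 45 mm above the table; the tube lies level along this point's x (either way round). The jaw lips, 25 mm apart, are pushed open sideways by the tube as it goes straight down, and snap over it (about 10 N)
- holder2 (a point): Spring-jaw holder 2, like holders 0 and 1: the point where the middle of a fully home tube lies, 45 mm above the table; the tube lies level along this point's x (either way round). The tube first meets the lips about 19 mm above its home height
- tube0_mid (a point): Sampling tube, lying: clear-coated steel tube 30 mm in diameter, 140 mm long, with a 34 mm square grey flange 8 mm thick on each end, 85 to 170 g; the point is its centre, 17 mm above the table as it lies; x along the tube. May be absent
- tube1_mid (a point): Sampling tube, lying: clear-coated steel tube 30 mm in diameter, 140 mm long, with a 34 mm square grey flange 8 mm thick on each end, 85 to 170 g; the point is its centre, 17 mm above the table as it lies; x along the tube. May be absent
- tube2_mid (a point): Sampling tube, lying: clear-coated steel tube 30 mm in diameter, 140 mm long, with a 34 mm square grey flange 8 mm thick on each end, 85 to 170 g; the point is its centre, 17 mm above the table as it lies; x along the tube. May be absent
- meter_mid (a point): Moisture meter: grey block 46 (x) x 44 (y) x 40 mm high with a display on top and a black stem 24 mm long, 26 mm wide, 24 mm high at its foot pointing to its +x, 105 to 210 g; the point is the centre of the block, 20 mm above its underside
- gauge_mid (a point): Pressure gauge: steel drum 44 mm in diameter, 40 mm high, dial on top, with a brass stem 25 mm long, 16 mm wide, 24 mm high at its foot pointing to its -x, 105 to 210 g; the point is the centre of the drum, 20 mm above its underside
- meter_slot (a point): Where the centre of the meter's block lies when fully home, 28 mm above the table; its axes then point the same way as this point's. Cutout 14 mm deep, 1.5 mm of play all round; mouth 22 mm above the table, sloped lead-in rim up to 26 mm; sprung rubber pads grip the sides: press down with about 5 N
- gauge_slot (a point): Where the centre of the gauge's drum lies when fully home, 28 mm above the table; its axes then point the same way as this point's. Cutout 14 mm deep, 1.5 mm of play all round; mouth 22 mm above the table, sloped lead-in rim up to 26 mm; sprung rubber pads grip the sides: press down with about 5 N
- keeper_grip (a point): On the keeper's upright turning axis, 58 mm above the table. Aluminium bar 68 x 14 x 6 mm (underside 34 mm up) with an upright grip fin 44 mm long, 12 mm thick, 40 to 70 mm above the table; bar and fin lie along this point's y. Turns with slight friction, stays where left; passes 2 mm above the stems of instruments fully home, is blocked by others
- keeper (a joint): Keeper angle in rad: 0 to 0.25 at the start (bar across the row of instruments, along the tray's y); grows anticlockwise seen from above; stops at 1.57, where the bar lies over both stems
- pot_a: Bystander: closed white sample pot, 68 mm in diameter, 75 mm high; origin at the centre of its underside
- pot_b: Bystander: closed white sample pot, 68 mm in diameter, 75 mm high; origin at the centre of its underside
- box_stack: Bystander: closed clear plastic box 100 x 140 x 60 mm high; origin at the centre of its underside
Not all that is in view belongs to the job. Leave any blue or red look-alike of the part that bears meter_mid alone.

How it is judged (in metres and radians):
On the way, in this order (a step that is already met when the one before it is completed fails the run):
1. every tube is home in a spring holder, and the meter and the gauge are home in their cutouts (((horizontal distance between tube0_mid and holder0 below 0.014 m and z of tube0_mid in the frame of holder0 between -0.004 and 0.004 m and angle between the x axis of tube0_mid and the x axis of holder0, either way round below 0.1 rad) or (horizontal distance between tube0_mid and holder1 below 0.014 m and z of tube0_mid in the frame of holder1 between -0.004 and 0.004 m and angle between the x axis of tube0_mid and the x axis of holder1, either way round below 0.1 rad) or (horizontal distance between tube0_mid and holder2 below 0.014 m and z of tube0_mid in the frame of holder2 between -0.004 and 0.004 m and angle between the x axis of tube0_mid and the x axis of holder2, either way round below 0.1 rad)) and ((horizontal distance between tube1_mid and holder0 below 0.014 m and z of tube1_mid in the frame of holder0 between -0.004 and 0.004 m and angle between the x axis of tube1_mid and the x axis of holder0, either way round below 0.1 rad) or (horizontal distance between tube1_mid and holder1 below 0.014 m and z of tube1_mid in the frame of holder1 between -0.004 and 0.004 m and angle between the x axis of tube1_mid and the x axis of holder1, either way round below 0.1 rad) or (horizontal distance between tube1_mid and holder2 below 0.014 m and z of tube1_mid in the frame of holder2 between -0.004 and 0.004 m and angle between the x axis of tube1_mid and the x axis of holder2, either way round below 0.1 rad)) and ((horizontal distance between tube2_mid and holder0 below 0.014 m and z of tube2_mid in the frame of holder0 between -0.004 and 0.004 m and angle between the x axis of tube2_mid and the x axis of holder0, either way round below 0.1 rad) or (horizontal distance between tube2_mid and holder1 below 0.014 m and z of tube2_mid in the frame of holder1 between -0.004 and 0.004 m and angle between the x axis of tube2_mid and the x axis of holder1, either way round below 0.1 rad) or (horizontal distance between tube2_mid and holder2 below 0.014 m and z of tube2_mid in the frame of holder2 between -0.004 and 0.004 m and angle between the x axis of tube2_mid and the x axis of holder2, either way round below 0.1 rad)) and horizontal distance between meter_mid and meter_slot below 0.006 m and z of meter_mid in the frame of meter_slot between -0.004 and 0.004 m and angle between the x axis of meter_mid and the x axis of meter_slot, either way round below 0.1 rad and horizontal distance between gauge_mid and gauge_slot below 0.006 m and z of gauge_mid in the frame of gauge_slot between -0.004 and 0.004 m and angle between the x axis of gauge_mid and the x axis of gauge_slot, either way round below 0.1 rad), for 0.2 s.
2. the keeper is turned over both stems (value of joint keeper above 1.4 rad), for 0.2 s.
At the end, for the whole second after the job is handed in: Every tube on the scene lies in a spring holder (its middle within 14 mm of the holder's middle seen from above, within 4 mm in height, parallel within 0.1 rad); meter and gauge lie in their own cutouts (within 6 mm, 4 mm in height, 0.1 rad); the keeper is turned beyond 1.4 rad; all are at rest (all of step 1 and linear speed of each of tube0, tube1, tube2, meter, gauge below 0.02 m/s and value of joint keeper above 1.4 rad); the robot touches nothing.
It fails at once if a sample pot is shifted by more than 30 mm (distance of pot_a from where it was at the start of the episode above 0.03 m).
It fails at once if a sample pot is shifted by more than 30 mm (distance of pot_b from where it was at the start of the episode above 0.03 m).
It fails at once if the plastic box is shifted by more than 30 mm (distance of box_stack from where it was at the start of the episode above 0.03 m).
Of tube0, tube1, tube2 only 2 to 3 are there at a start; the rules pass over those that are not, and their reading is None.
At some moment in a run one of tube0, tube1, tube2, meter, gauge may be knocked a few centimetres aside while the robot is not near it.
Once in a run the grip may slacken for a moment while it holds something.
It also fails if it takes over 210 s, if anything falls off the work surface, if the arm or the gripper's body presses on something with over 40 N, if the wrist force passes 120 N, or if a joint passes its speed limit or range.

## Working session

There is one attempt and no reset: what is moved stays moved. The work goes in short steps, Python scripts to look and compute and a tool call to move; the robot and the scene stay as the last step left them, time stands still between calls to the robot, and variables do not carry over. Pictures are saved under pics/ and viewed, at most 17 in all, crops included, and the job is handed in when it is done.

Besides the shell and the picture viewer there is one more tool, called after "Request:" as a command line: name --argument value ..., lists and objects as JSON in quotes. play_rows: Moves the arm, as the interface text tells. Its arguments: {"type":"object","properties":{"steps":{"type":"array","items":{"type":"array","items":{"type":"array","items":{"type":"number"}}}},"force":{"type":"number"}},"required":["steps"]}

```bash
mkdir -p pics; ls
cat > h.py <<'E'
import numpy as np, cv2
from cell import get_obs, read_camera, silhouettes
def snap(name,fn=None):
    c=read_camera(name)
    if fn: cv2.imwrite('pics/'+fn,c['frame'][:,:,::-1])
    return c
def proj(c,P):
    P=np.atleast_2d(P); q=(c['view']@np.c_[P,np.ones(len(P))].T)[:3]
    q=np.array([q[0],-q[1],-q[2]]); u=np.array(c['intrinsics'])@q
    return (u[:2]/u[2]).T
def unproj(c,uv,z):
    uv=np.atleast_2d(uv).astype(float); d=np.linalg.inv(c['intrinsics'])@np.c_[uv,np.ones(len(uv))].T
    d[1]*=-1; d[2]*=-1
    V=np.array(c['view']); R=V[:3,:3]; o=-R.T@V[:3,3]; w=(R.T@d).T
    return o+w*((z-o[2])/w[:,2])[:,None]
E
python3 - <<'E'
from h import *
print(get_obs())
for n in ['scene','side']:
    c=snap(n,n+'0.png'); print(n,c.keys(),np.round(c['intrinsics'],1).tolist(),np.round(c['view'],3).tolist())
    for t in ['tray','tube0_mid','meter_mid','gauge_mid','keeper','pot_a','box_stack']:
        for r in silhouettes(n,t):
            m=r['pixels']; ys,xs=np.nonzero(m); print(t,round(r['p'],2),r['extent'],xs.mean().round(1),ys.mean().round(1),m.sum())
E
```

```text
pics
{'time_s': 0.0, 'qpos': array([70.24935121, 18.43830775, -4.01357578, 83.174887  ,  1.295419  ,
       78.53892268, -3.26155908]), 'joint_velocities': array([ 0.05010864,  0.05654304, -0.09008563, -0.03861277,  0.01338488,
       -0.06639167, -0.15791065]), 'effort': array([ 3.54595513e-04, -4.91280949e+01, -4.03487189e-01, -3.12529707e+01,
       -6.38422254e-02,  4.38267749e-02,  1.71854363e-04]), 'tool_pos': array([ 0.22799666, -0.60812326,  0.22146988]), 'tool_rot': array([-1.79893138e+02,  6.69833264e-03,  2.05570730e+01]), 'force': array([ 0.50748858,  0.0918177 , -0.13988028]), 'wrist_torque': array([ 0.00016698,  0.01645688, -0.01643312]), 'grasp_force': 0.0, 'grip_width': 0.08685154552002158}
scene dict_keys(['frame', 'intrinsics', 'view']) [[465.6, 0.0, 274.9], [0.0, 465.6, 202.7], [0.0, 0.0, 1.0]] [[0.824, 0.567, -0.012, -0.447], [-0.47, 0.695, 0.544, 0.231], [0.317, -0.442, 0.839, -1.238], [0.0, 0.0, 0.0, 1.0]]
tray 0.7 [245.1, 94.1, 359.7, 209.5] 303.1 152.6 7943
tube0_mid 0.97 [107.0, 290.4, 171.7, 339.6] 136.2 313.3 1134
meter_mid 0.95 [155.4, 210.7, 178.4, 246.4]
[... 827 characters left out ...]
]
tray 0.97 [191.1, 237.9, 325.6, 394.1] 263.3 321.9 15007
tray 0.63 [336.4, 153.7, 395.4, 177.0] 365.5 165.6 708
tube0_mid 0.6 [333.3, 156.5, 397.4, 179.0] 364.7 165.6 643
meter_mid 0.72 [267.3, 173.0, 297.2, 195.2] 282.2 185.4 592
meter_mid 0.71 [368.2, 196.7, 402.4, 226.1] 383.8 211.2 578
meter_mid 0.62 [310.3, 201.5, 345.0, 233.7] 328.6 216.5 706
meter_mid 0.58 [364.2, 231.0, 403.2, 259.6] 381.3 245.1 907
gauge_mid 0.71 [337.5, 176.1, 368.4, 200.9] 352.0 189.1 531
keeper 0.7 [247.8, 324.1, 257.6, 368.2] 253.7 346.6 397
pot_a 0.96 [173.6, 192.0, 206.4, 235.6] 192.7 212.6 1234
pot_a 0.9 [266.4, 127.3, 293.9, 161.0] 281.1 144.5 804
box_stack 0.64 [66.2, 249.0, 166.5, 332.3] 114.4 290.9 5001
```

Run:
```python
import cv2,numpy as np
a=cv2.imread('pics/scene0.png')[70:410,60:480];b=cv2.imread('pics/side0.png')[110:410,40:440]
cv2.imwrite('pics/scene0c.png',cv2.resize(a,None,fx=1.75,fy=1.75,interpolation=2))
cv2.imwrite('pics/side0c.png',cv2.resize(b,None,fx=1.9,fy=1.9,interpolation=2))
```

```text
(no output)
```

View pics/scene0c.png

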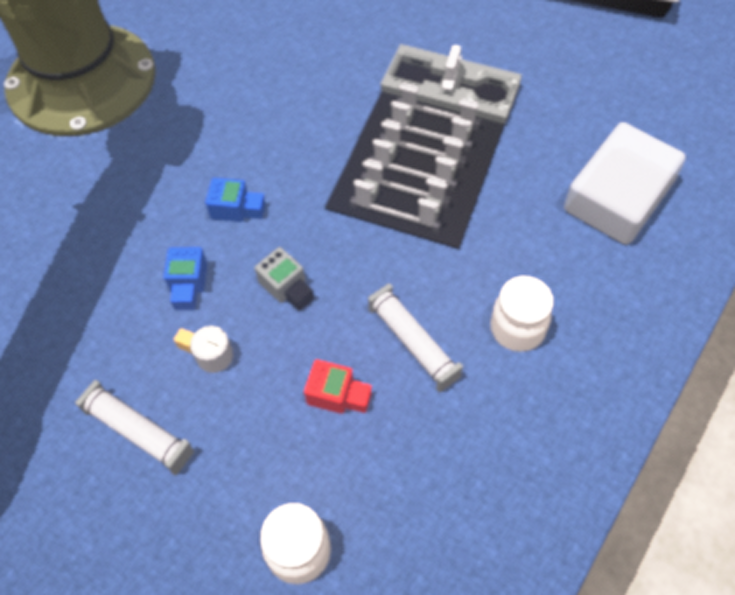

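View pics/side0c.png

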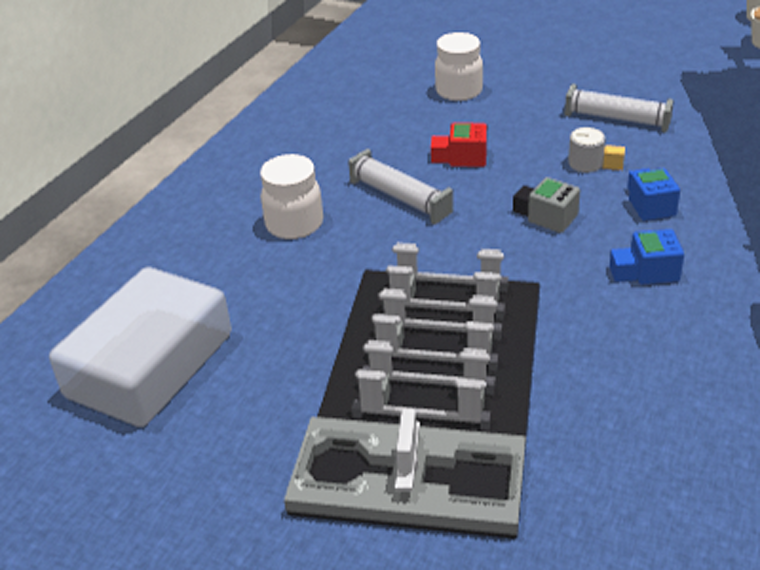

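The scene shows two tubes (scene px (136,313) and about (297,263)), the gauge (180,269), two pots, the box and the tray. There are four meter-shaped things: blue at (190,184) and (166,227), red at (252,290), grey with a black stem at (222,229). The grey one fits the description. In both enlarged views the blue and red ones are clearly look-alikes. Next I'll fit poses with a silhouette fit.

```bash
cat >> h.py <<'E'
from scipy.optimize import minimize
def box(x0,x1,y0,y1,z0,z1): return np.array([[x,y,z] for x in(x0,x1) for y in(y0,y1) for z in(z0,z1)])/1e3
def cyl(ax,r,a,b,z,n=24):
    t=np.linspace(0,2*np.pi,n,endpoint=False); o=[]
    for s in(a,b):
        o.append(np.c_[np.full(n,s),r*np.cos(t),z+r*np.sin(t)] if ax=='x' else np.c_[r*np.cos(t),r*np.sin(t),np.full(n,s)])
    return np.vstack(o)/1e3
M={'tube':[cyl('x',15,-70,70,17),box(-70,-62,-17,17,0,34),box(62,70,-17,17,0,34)],
 'meter':[box(-23,23,-22,22,0,40),box(23,47,-13,13,0,24)],
 'gauge':[cyl('z',22,0,40,0),box(-46,-15,-8,8,0,24)],
 'keeper':[box(-7,7,-34,34,34,40),box(-6,6,-22,22,40,70)],
 'tray':[box(-95,95,-155,155,0,8),box(-95,95,70,152,0,24)]+[box(s*34,s*54,y-20,y+20,8,56) if 0 else box(min(s*34,s*54),max(s*34,s*54),y+k-4,y+k+4,8,58) for s in(-1,1) for y in(-118,-46,26) for k in(-18,18)]}
def place(P,p,z=0):
    c,s=np.cos(p[2]),np.sin(p[2]); return P@np.array([[c,s,0],[-s,c,0],[0,0,1]])+[p[0],p[1],z]
def render(c,kind,p,z=0,S=4):
    m=np.zeros((420*S,560*S),np.uint8)
    for P in M[kind]:
        h=cv2.convexHull(((proj(c,place(P,p,z))+.5)*S).astype(np.float32)).round().astype(np.int32); cv2.fillConvexPoly(m,h,1)
    return cv2.resize(m.astype(np.float32),(560,420),interpolation=cv2.INTER_AREA)
def fit(views,kind,p0,z=0,yaws=None):
    """views: list of (cam,mask)"""
    def cost(q):
        s=0
        for c,m in views:
            r=render(c,kind,q*[.01,.01,.1],z); s+=1-np.minimum(r,m).sum()/max(1,np.maximum(r,m).sum())
        return s/len(views)
    best=None
    for y in (np.arange(0,2*np.pi,np.pi/6) if yaws is None else yaws):
        q=np.array([p0[0]*100,p0[1]*100,y*10]); f=cost(q)
        if best is None or f<best[0]: best=(f,q)
    q=best[1]
    for st in(1,.4):
        r=minimize(cost,q,method='Nelder-Mead',options=dict(initial_simplex=q+st*np.vstack([np.zeros(3),np.eye(3)*[1,1,2]]),maxfev=120)); q=r.x
    return q*[.01,.01,.1],r.fun
def near(c,name,uv,cam,tol=14):
    for r in silhouettes(cam,name):
        ys,xs=np.nonzero(r['pixels'])
        if len(xs) and np.hypot(xs.mean()-uv[0],ys.mean()-uv[1])<tol: return r['pixels'].astype(np.float32)
    return None
E
cat > m1.py <<'E'
from h import *
C={n:snap(n) for n in('scene','side')}
uv={'tubeA':('tube','tube0_mid',(136,313)),'tubeB':('tube','tube0_mid',(297,263)),'meter':('meter','meter_mid',(222,229)),'gauge':('gauge','gauge_mid',(178,268)),'tray':('tray','tray',(303,153)),'potA':(None,'pot_a',(228,380)),'potB':(None,'pot_a',(358,249)),'box':(None,'box_stack',(416,174))}
for k,(kind,nm,p) in uv.items():
    z=.02 if kind!='tray' else .015
    w=unproj(C['scene'],p,z)[0]
    v=[]
    for n in C:
        q=proj(C[n],w)[0]; m=near(C[n],nm,q,n,20)
        if m is not None: v.append((C[n],m))
    if kind is None: print(k,w.round(3),len(v)); continue
    if not v: print(k,'no mask',w.round(3)); continue
    yaws=None if kind!='tray' else np.arange(0,6.28,.2)
    p,f=fit(v,kind,w,0,yaws); print(k,len(v),p[:2].round(4),np.degrees(p[2]).round(1),'cost',round(f,3),'guess',w.round(3))
    for vv in v:
        p1,f1=fit([vv],kind,p,0,[p[2]]); print('   ',p1[:2].round(4),np.degrees(p1[2]).round(1),round(f1,3))
E
python3 m1.py
```

```text
tubeA 2 [ 0.4551 -0.3559] 2.3 cost 0.093 guess [ 0.454 -0.355  0.02 ]
    [ 0.4541 -0.3555] 2.4 0.049
    [ 0.4562 -0.3594] 2.1 0.082
tubeB no mask [ 0.658 -0.085  0.02 ]
meter 2 [ 0.4713 -0.1077] 347.5 cost 0.12 guess [ 0.477 -0.109  0.02 ]
    [ 0.4704 -0.1074] 347.8 0.13
    [ 0.4715 -0.1102] 350.3 0.099
gauge 2 [ 0.4648 -0.234 ] 12.5 cost 0.093 guess [ 0.459 -0.235  0.02 ]
    [ 0.4636 -0.2331] 13.1 0.053
    [ 0.4667 -0.2389] 10.4 0.078
tray 1 [0.4986 0.1897] 14.4 cost 0.019 guess [0.507 0.174 0.015]
    [0.4986 0.1897] 14.4 0.019
potA [ 0.682 -0.353  0.02 ] 2
potB [0.748 0.015 0.02 ] 2
box [0.764 0.266 0.02 ] 2
```

```bash
cat >> h.py <<'E'
def plan(x,y,z,yaw,n=None):
    o=get_obs(); p=np.array(o['tool_pos']); rot=np.array(o['tool_rot']); y0=rot[2]
    dy=(yaw-y0+90)%180-90
    d=np.array([x,y,z])-p; k=int(np.ceil(max(np.linalg.norm(d)/.049,abs(np.radians(dy))/.149,1))); k=max(k,n or 1)
    print('at',p.round(4),rot.round(1),'rows',k,'dyaw',round(dy,1))
    for i in range(k):
        a=np.radians(y0+dy*i/k); c,s=np.cos(a),np.sin(a); e=d/k
        print([round(v,4) for v in (c*e[0]+s*e[1],s*e[0]-c*e[1],-e[2],0,0,-np.radians(dy)/k)])
E
python3 -c "
from h import *
plan(.50,-.22,.36,8)"
```

```text
at [ 0.2282 -0.6086  0.2226] [180.    0.   20.6] rows 11 dyaw -12.6
[np.float64(0.0355), np.float64(-0.0244), np.float64(-0.0125), 0, 0, np.float64(0.0199)]
[np.float64(0.035), np.float64(-0.0251), np.float64(-0.0125), 0, 0, np.float64(0.0199)]
[np.float64(0.0345), np.float64(-0.0258), np.float64(-0.0125), 0, 0, np.float64(0.0199)]
[np.float64(0.034), np.float64(-0.0265), np.float64(-0.0125), 0, 0, np.float64(0.0199)]
[np.float64(0.0335), np.float64(-0.0272), np.float64(-0.0125), 0, 0, np.float64(0.0199)]
[np.float64(0.0329), np.float64(-0.0278), np.float64(-0.0125), 0, 0, np.float64(0.0199)]
[np.float64(0.0324), np.float64(-0.0285), np.float64(-0.0125), 0, 0, np.float64(0.0199)]
[np.float64(0.0318), np.float64(-0.0291), np.float64(-0.0125), 0, 0, np.float64(0.0199)]
[np.float64(0.0312), np.float64(-0.0297), np.float64(-0.0125), 0, 0, np.float64(0.0199)]
[np.float64(0.0306), np.float64(-0.0304), np.float64(-0.0125), 0, 0, np.float64(0.0199)]
[np.float64(0.03), np.float64(-0.031), np.float64(-0.0125), 0, 0, np.float64(0.0199)]
```

Request:
play_rows --steps '[[[0.033,-0.028,-0.0125,0,0,0.02,0.087],[0.033,-0.028,-0.0125,0,0,0.02,0.087],[0.033,-0.028,-0.0125,0,0,0.02,0.087],[0.033,-0.028,-0.0125,0,0,0.02,0.087],[0.033,-0.028,-0.0125,0,0,0.02,0.087],[0.033,-0.028,-0.0125,0,0,0.02,0.087],[0.033,-0.028,-0.0125,0,0,0.02,0.087],[0.033,-0.028,-0.0125,0,0,0.02,0.087],[0.033,-0.028,-0.0125,0,0,0.02,0.087],[0.033,-0.028,-0.0125,0,0,0.02,0.087],[0.033,-0.028,-0.0125,0,0,0.02,0.087],[0,0,0,0,0,0,0.087]]]'

```text
time_s: 2.9
tool_pos: [0.5042, -0.2116, 0.3622]
tool_rot: [-179.9, -0.3, 8.6]
force: [-0.1, -0.7, -0.9]
grip_width: 0.087
grasp_force: 0.0
```

```bash
cat >> h.py <<'E'
def plan(x,y,z,yaw,n=None):
    "one row to be repeated k times"
    o=get_obs(); p=np.array(o['tool_pos']); rot=np.array(o['tool_rot']); y0=rot[2]
    dy=(yaw-y0+90)%180-90; d=np.array([x,y,z])-p
    k=int(np.ceil(max(np.linalg.norm(d)/.049,abs(np.radians(dy))/.149,1))); k=max(k,n or 1)
    c,s=np.zeros(2); a=np.radians(y0+dy*np.arange(k)/k); c,s=np.cos(a).sum(),np.sin(a).sum()
    ex,ey=np.linalg.solve([[c,s],[s,-c]],d[:2])
    print('at',p.round(4),rot.round(1),'| rows',k,'x',[float(round(v,4)) for v in(ex,ey,-d[2]/k,0,0,-np.radians(dy)/k)])
E
python3 - <<'E'
from h import *
c=snap('wrist','w1.png'); o=get_obs(); print(o['tool_pos'],o['tool_rot'])
V=c['view']; print('cam',(-V[:3,:3].T@V[:3,3]).round(3), (V[:3,:3]).round(2).tolist(), c['intrinsics'][0][0])
for k,p in dict(A=(.455,-.356,.017),B=(.658,-.085,.017),meter=(.4713,-.1077,.02),gauge=(.465,-.234,.02)).items(): print(k,proj(c,p).round())
for t in ['tube0_mid','meter_mid','gauge_mid']:
    for r in silhouettes('wrist',t): print(t,round(r['p'],2),np.round(r['extent']))
E
```

```text
[ 0.50197251 -0.2151974   0.36112458] [ 1.79988502e+02 -1.33488748e-01  8.36656480e+00]
cam [ 0.578 -0.2    0.525] [[0.15, -0.99, -0.0], [0.95, 0.15, -0.27], [0.27, 0.04, 0.96]] 317.48278883064904
A [[362. 208.]]
B [[211.  49.]]
meter [[214. 177.]]
gauge [[291. 192.]]
tube0_mid 0.76 [342. 164. 379. 249.]
meter_mid 0.9 [262.  63. 296. 116.]
meter_mid 0.76 [198. 148. 232. 198.]
meter_mid 0.71 [225. 221. 275. 264.]
meter_mid 0.58 [158. 219. 189. 260.]
gauge_mid 0.94 [277. 178. 310. 220.]
```

View pics/w1.png

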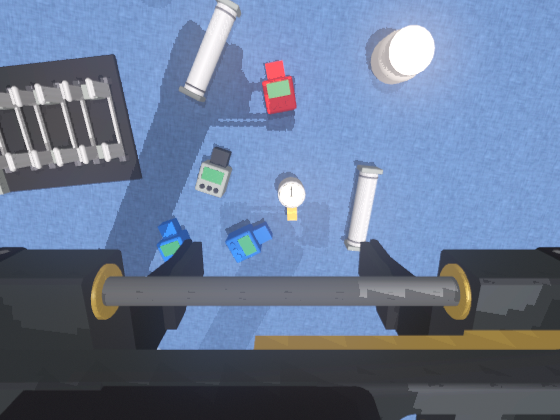

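```bash
cat > m2.py <<'E'
from h import *
def colmask(c,w,kind,rad):
    f=cv2.cvtColor(c['frame'],cv2.COLOR_RGB2HSV); m=((f[:,:,1]<90)&(f[:,:,2]>70)).astype(np.uint8)
    u=proj(c,w)[0]; n,l=cv2.connectedComponents(m)
    y,x=int(round(u[1])),int(round(u[0])); b=l[max(0,y-2):y+3,max(0,x-2):x+3]; b=b[b>0]
    return (l==np.bincount(b).argmax()).astype(np.float32) if len(b) else None
if __name__=='__main__':
    C={n:snap(n) for n in('wrist','scene','side')}
    for k,(kind,nm,w) in {'A':('tube','tube0_mid',(.455,-.356,.017)),'B':('tube','tube0_mid',(.658,-.085,.017)),'meter':('meter','meter_mid',(.4713,-.1077,.02)),'gauge':('gauge','gauge_mid',(.465,-.234,.02))}.items():
        v=[]
        for n in C:
            m=near(C[n],nm,proj(C[n],w)[0],n,15); s='net'
            if m is None and kind=='tube': m=colmask(C[n],w,kind,0); s='col'
            if m is None: continue
            p,f=fit([(C[n],m)],kind,w); print(k,n,s,p[:2].round(4),np.degrees(p[2]).round(1),round(f,3))
            if f<.25: v.append((C[n],m))
        if v: p,f=fit(v,kind,w); print(k,'ALL',p[:2].round(4),np.degrees(p[2]).round(1),round(f,3))
    print(np.degrees(0)); d=unproj(C['wrist'],[(228,5),(194,94)],.017); print(d.mean(0),np.linalg.norm(d[0]-d[1]),np.degrees(np.arctan2(*(d[0]-d[1])[1::-1])))
E
python3 m2.py; python3 -c "
from h import *
plan(.455,-.358,.12,2.5)"
```

```text
A wrist net [ 0.4554 -0.3547] 3.0 0.101
A scene net [ 0.4535 -0.3551] 2.6 0.063
A side net [ 0.4563 -0.3594] 2.2 0.097
A ALL [ 0.4549 -0.3554] 2.8 0.108
B wrist col [ 0.6547 -0.0829] 161.7 0.42
B scene col [ 0.6538 -0.0829] 161.9 0.178
B side col [ 0.6557 -0.0847] 162.0 0.057
B ALL [ 0.6548 -0.0839] 161.6 0.125
meter wrist net [ 0.4706 -0.1065] -11.0 0.073
meter scene net [ 0.4684 -0.1065] -13.3 0.131
meter side net [ 0.4718 -0.1098] 346.8 0.07
meter ALL [ 0.4708 -0.1073] -10.8 0.109
gauge wrist net [ 0.4654 -0.2332] 12.6 0.083
gauge scene net [ 0.4634 -0.2344] 10.1 0.073
gauge side net [ 0.4671 -0.2385] 8.1 0.082
gauge ALL [ 0.4653 -0.2342] 10.9 0.097
0.0
[ 0.64900454 -0.09654123  0.017     ] 0.13028724498972752 -17.761152035700633
at [ 0.4998 -0.2187  0.36  ] [180.   0.   8.] | rows 6 x [-0.0097, 0.0224, 0.04, 0.0, 0.0, 0.0159]
```

Request:
play_rows --steps '[[[-0.0097,0.0224,0.04,0,0,0.016,0.07],[-0.0097,0.0224,0.04,0,0,0.016,0.07],[-0.0097,0.0224,0.04,0,0,0.016,0.07],[-0.0097,0.0224,0.04,0,0,0.016,0.07],[-0.0097,0.0224,0.04,0,0,0.016,0.07],[-0.0097,0.0224,0.04,0,0,0.016,0.07],[0,0,0,0,0,0,0.07],[0,0,0,0,0,0,0.07],[0,0,0,0,0,0,0.07],[0,0,0,0,0,0,0.07]]]'

```text
time_s: 4.85
tool_pos: [0.4572, -0.3577, 0.1223]
tool_rot: [179.9, -0.2, 2.6]
force: [-1.1, 0.8, 0.3]
grip_width: 0.07
grasp_force: 0.0
```

Run:
```python
from h import *
c=snap('wrist'); print(proj(c,(.455,-.356,.017)))
for r in silhouettes('wrist','tube0_mid'):
    m=r['pixels'].astype(np.float32); print(round(r['p'],2),r['extent'],fit([(c,m)],'tube',(.455,-.356),0,[.05]))
plan(.455,-.356,.003,2.6)
```

```text
[[278.36764388 208.36514166]]
0.91 [254.0, 125.9, 297.2, 276.7] (array([ 0.45507525, -0.35471052,  0.04376278]), np.float64(0.1081426739692688))
at [ 0.4566 -0.3579  0.1218] [ 1.799e+02 -1.000e-01  2.500e+00] | rows 3 x [-0.0005, -0.0007, 0.0396, 0.0, 0.0, -0.0003]
```

Request:
play_rows --steps '[[[-0.0005,-0.0007,0.0396,0,0,0,0.07],[-0.0005,-0.0007,0.0396,0,0,0,0.07],[-0.0005,-0.0007,0.039,0,0,0,0.07],[0,0,0,0,0,0,0.07],[0,0,0,0,0,0,0.01],[0,0,0,0,0,0,0.01],[0,0,0,0,0,0,0.01],[0,0,0,0,0,0,0.01],[0,0,0,0,0,0,0.01],[0,0,-0.03,0,0,0,0.01],[0,0,-0.03,0,0,0,0.01],[0,0,-0.03,0,0,0,0.01]]]' --force 45

```text
time_s: 6.15
tool_pos: [0.4532, -0.356, 0.0927]
tool_rot: [-180.0, 0.0, 2.4]
force: [-0.3, -1.1, 0.0]
grip_width: 0.0147
grasp_force: 0.0
```

```bash
cat > tr.py <<'E'
from h import *
import sys
# tray fit in scene/side, print local->world
def T(p,l):
    return place(np.array([l]),p)[0]
if __name__=='__main__':
    o=get_obs(); print(o['tool_pos'].round(4),o['tool_rot'].round(1),o['grip_width'],o['grasp_force'],o['time_s'])
    v=[]
    for n in('scene','side'):
        c=snap(n); m=near(c,'tray',proj(c,(.4986,.1897,.015))[0],n,20)
        if m is None: print(n,'none'); continue
        p,f=fit([(c,m)],'tray',(.4986,.1897),0,[.25]); print(n,p.round(4),np.degrees(p[2]).round(2),round(f,3)); v.append((c,m))
    p,f=fit(v,'tray',(.4986,.1897),0,[.25]); print('all',p.round(4),np.degrees(p[2]).round(2),round(f,3))
    for y in(-.118,-.046,.026,.111): print(y,T(p,(0,y,0)).round(4))
E
python3 tr.py; python3 -c "
from h import *
plan(.52,.0,.2,14.4)"
```

```text
[ 0.4532 -0.356   0.0927] [-180.     0.     2.4] 0.014747478379409677 0.0 6.15
scene [0.4987 0.1885 0.2523] 14.45 0.021
side none
all [0.4987 0.1885 0.2523] 14.45 0.021
-0.118 [0.5281 0.0742 0.    ]
-0.046 [0.5101 0.1439 0.    ]
0.026 [0.4922 0.2136 0.    ]
0.111 [0.4709 0.296  0.    ]
at [ 0.4538 -0.3565  0.0925] [ 1.799e+02 -1.000e-01  2.400e+00] | rows 8 x [0.0142, -0.0431, -0.0134, 0.0, 0.0, -0.0261]
```

Request:
play_rows --steps '[[[0,0,0,0,0,0,0.055],[0,0,0,0,0,0,0.055],[0,0,0,0,0,0,0.055],[0,0,0,0,0,0,0.055],[0,0,0,0,0,0,0.055],[0,0,0,0,0,0,0.055]]]'

```text
time_s: 6.95
tool_pos: [0.4535, -0.3562, 0.0917]
tool_rot: [-180.0, 0.0, 2.5]
force: [0.1, 0.1, -0.9]
grip_width: 0.0504
grasp_force: 0.0
```

Run:
```python
from h import *
C={n:snap(n) for n in('wrist','scene','side')}
v=[]
for n in C:
    m=near(C[n],'tube0_mid',proj(C[n],(.455,-.356,.017))[0],n,25)
    if m is not None:
        p,f=fit([(C[n],m)],'tube',(.455,-.356),0,[.05]); print(n,p.round(4),round(f,3)); 
print(get_obs()['grip_width']); plan(.4545,-.356,.003,2.6)
```

```text
wrist [ 0.455  -0.3549  0.0388] 0.187
scene [ 0.453  -0.3553  0.0364] 0.221
side [ 0.4554 -0.3591  0.0332] 0.088
0.05479166199137601
at [ 0.4536 -0.3562  0.0919] [180.   -0.    2.5] | rows 2 x [0.0005, -0.0001, 0.0445, 0.0, 0.0, -0.0013]
```

Tube undisturbed; the fingers just had not closed yet.

Request:
play_rows --steps '[[[0.0005,0,0.044,0,0,0,0.055],[0.0005,0,0.044,0,0,0,0.055],[0,0,0,0,0,0,0.055],[0,0,0,0,0,0,0.01],[0,0,0,0,0,0,0.01],[0,0,0,0,0,0,0.01],[0,0,0,0,0,0,0.01],[0,0,0,0,0,0,0.01],[0,0,0,0,0,0,0.01],[0,0,0,0,0,0,0.01],[0,0,0,0,0,0,0.01],[0,0,0,0,0,0,0.01]]]' --force 45

```text
time_s: 8.45
tool_pos: [0.4545, -0.3562, 0.0041]
tool_rot: [180.0, 0.0, 2.5]
force: [-1.4, 0.6, 4.5]
grip_width: 0.0294
grasp_force: 45.0
```

```bash
python3 -c "
from h import *
plan(.50,-.1,.2,14.4)"
```

```text
at [ 0.4545 -0.3562  0.0041] [180.    0.    2.5] | rows 7 x [0.0113, -0.0355, -0.028, 0.0, 0.0, -0.0298]
```

Request:
play_rows --steps '[[[0,0,-0.045,0,0,0,0.01],[0,0,-0.045,0,0,0,0.01],[0,0,-0.045,0,0,0,0.01],[0.0113,-0.0355,-0.008,0,0,-0.03,0.01],[0.0113,-0.0355,-0.008,0,0,-0.03,0.01],[0.0113,-0.0355,-0.008,0,0,-0.03,0.01],[0.0113,-0.0355,-0.008,0,0,-0.03,0.01],[0.0113,-0.0355,-0.008,0,0,-0.03,0.01],[0.0113,-0.0355,-0.008,0,0,-0.03,0.01],[0.0113,-0.0355,-0.008,0,0,-0.03,0.01],[0,0,0,0,0,0,0.01],[0,0,0,0,0,0,0.01]]]'

```text
time_s: 9.65
tool_pos: [0.5, -0.099, 0.1947]
tool_rot: [180.0, 0.0, 14.6]
force: [0.0, -0.6, -1.5]
grip_width: 0.0289
grasp_force: 45.0
```

Run:
```python
from h import *
from tr import T
o=get_obs(); print(o['grip_width'],o['grasp_force'])
c=snap('wrist','w2.png'); p=(.4987,.1885,.2523)
# overlay of tray model at insert & jaws
f=c['frame'][:,:,::-1].copy()
for l in [(0,-.118,.045),(0,-.046,.045),(0,.026,.045),(0,.111,.07),(-.095,-.155,.008),(.095,-.155,.008),(.095,.155,.008),(-.095,.155,.008)]+[(s*x,y,.058) for s in(-1,1) for x in(.034,.054) for y in(-.118,-.046)]:
    u=proj(c,T(p,l))[0]; cv2.circle(f,tuple(int(round(v)) for v in u),2,(0,0,255),-1)
cv2.imwrite('pics/w2o.png',f)
plan(*T(p,(0,-.118,0))[:2],.12,14.45)
```

```text
0.028927773124468415 44.99941170215607
at [ 0.4996 -0.1004  0.1943] [180.    0.   14.5] | rows 4 x [0.0178, -0.0405, 0.0186, 0.0, 0.0, 0.0001]
```

View pics/w2o.png

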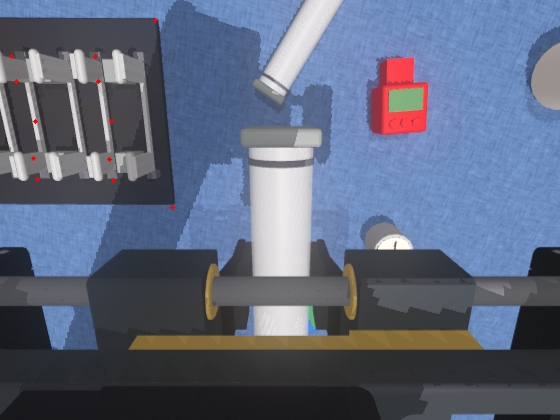

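Request:
play_rows --steps '[[[0.0178,-0.0405,0.015,0,0,0,0.01],[0.0178,-0.0405,0.015,0,0,0,0.01],[0.0178,-0.0405,0.015,0,0,0,0.01],[0.0178,-0.0405,0.015,0,0,0,0.01],[0,0,0,0,0,0,0.01],[0,0,0,0,0,0,0.01],[0,0,0,0,0,0,0.01]]]'

```text
time_s: 10.4
tool_pos: [0.5286, 0.0722, 0.1345]
tool_rot: [179.9, 0.0, 14.3]
force: [-0.1, -0.3, -1.5]
grip_width: 0.0292
grasp_force: 45.0
```

Run:
```python
from h import *
from tr import T
p=(.4987,.1885,.2523)
c=snap('side'); f=c['frame'][:,:,::-1].copy()
for l in [(s*x,-.118+k,.058) for s in(-1,1) for x in(.034,.054) for k in(-.0125,.0125)]+[(s*.07,-.118,.125) for s in(-1,1)]:
    u=proj(c,T(p,l))[0]; cv2.circle(f,tuple(int(round(v)) for v in u),1,(0,0,255),-1)
cv2.imwrite('pics/s2.png',cv2.resize(f[180:400,140:380],None,fx=2.5,fy=2.5,interpolation=2))
plan(*T(p,(0,-.118,0))[:2],.06,14.45)
```

```text
at [0.5288 0.0722 0.1347] [179.9   0.   14.3] | rows 2 x [-0.0, -0.0011, 0.0374, 0.0, 0.0, -0.0017]
```

View pics/s2.png

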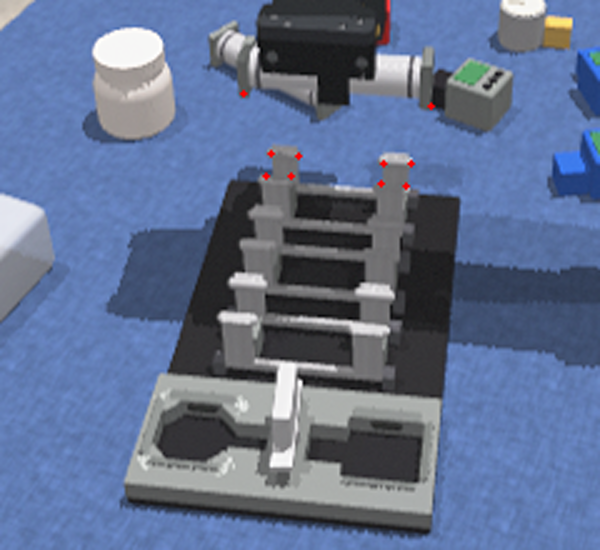

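Request:
play_rows --steps '[[[0,-0.0008,0.0374,0,0,0,0.01],[0,-0.0008,0.0374,0,0,0,0.01],[0,0,0.004,0,0,0,0.01],[0,0,0.004,0,0,0,0.01],[0,0,0.004,0,0,0,0.01],[0,0,0.004,0,0,0,0.01]]]'

```text
time_s: 11.05
tool_pos: [0.5302, 0.0746, 0.0472]
tool_rot: [179.8, -0.2, 14.4]
force: [-2.6, -3.4, 10.5]
grip_width: 0.0288
grasp_force: 45.0
```

Request:
play_rows --steps '[[[0,0,0.003,0,0,0,0.01],[0,0,0.003,0,0,0,0.01],[0,0,0.003,0,0,0,0.01],[0,0,0.003,0,0,0,0.01],[0,0,0,0,0,0,0.01],[0,0,0,0,0,0,0.01]]]'

```text
time_s: 11.65
tool_pos: [0.5294, 0.0749, 0.0326]
tool_rot: [179.9, -0.1, 14.4]
force: [2.8, -5.0, -2.1]
grip_width: 0.029
grasp_force: 45.0
```

Request:
play_rows --steps '[[[0,0,0,0,0,0,0.05],[0,0,0,0,0,0,0.05],[0,0,0,0,0,0,0.05],[0,0,0,0,0,0,0.05],[0,0,0,0,0,0,0.05],[0,0,-0.03,0,0,0,0.05],[0,0,-0.04,0,0,0,0.055],[0,0,-0.045,0,0,0,0.055],[0,0,-0.045,0,0,0,0.055],[0,0,0,0,0,0,0.055]]]'

```text
time_s: 12.65
tool_pos: [0.5318, 0.0778, 0.1988]
tool_rot: [179.9, -0.7, 14.5]
force: [0.2, 0.3, 0.6]
grip_width: 0.0547
grasp_force: 0.0
```

Run:
```python
from h import *
from m2 import colmask
print(get_obs()['grip_width'])
C={n:snap(n) for n in('wrist','scene','side')}
for k,w,z in (('A',(.5281,.0742,.045),.028),('B',(.655,-.084,.017),0)):
  for n in C:
    m=near(C[n],'tube0_mid',proj(C[n],w)[0],n,15)
    if m is not None:
        p,f=fit([(C[n],m)],'tube',w,z); print(k,n,p[:2].round(4),np.degrees(p[2]).round(1),round(f,3))
plan(.655,-.084,.08,-18)
```

```text
0.05471366726442383
A wrist [0.5301 0.0738] 14.7 0.072
A scene [0.5279 0.0739] 14.5 0.231
A side [0.5306 0.071 ] 14.1 0.208
at [0.5273 0.0764 0.1909] [-1.80e+02  1.00e-01  1.45e+01] | rows 5 x [0.025, 0.0332, 0.0222, 0.0, 0.0, 0.1134]
```

Request:
play_rows --steps '[[[0.025,0.0332,0.018,0,0,0.1134,0.055],[0.025,0.0332,0.018,0,0,0.1134,0.055],[0.025,0.0332,0.018,0,0,0.1134,0.055],[0.025,0.0332,0.018,0,0,0.1134,0.055],[0.025,0.0332,0.018,0,0,0.1134,0.055],[0,0,0,0,0,0,0.055],[0,0,0,0,0,0,0.055],[0,0,0,0,0,0,0.055]]]'

```text
time_s: 13.9
tool_pos: [0.6555, -0.0823, 0.1021]
tool_rot: [-179.9, 0.0, -17.9]
force: [0.4, -0.4, 0.8]
grip_width: 0.0548
grasp_force: 0.0
```

Run:
```python
from h import *
C={n:snap(n,'b_'+n+'.png') for n in('wrist','scene')}
print('pot',unproj(C['scene'],(357.6,249.2),.037))
w=(.655,-.084,.017)
for n in C:
    m=near(C[n],'tube0_mid',proj(C[n],w)[0],n,25)
    if m is not None:
        p,f=fit([(C[n],m)],'tube',w,0,[np.radians(162)]); print(n,p[:2].round(4),np.degrees(p[2]).round(1),round(f,3))
plan(.655,-.084,.007,-18.2)
```

```text
pot [[0.7495136 0.0052934 0.037    ]]
at [ 0.6557 -0.0827  0.1029] [-1.80e+02 -1.00e-01 -1.79e+01] | rows 2 x [-0.0002, 0.0007, 0.048, 0.0, 0.0, 0.0029]
```

View pics/b_wrist.png

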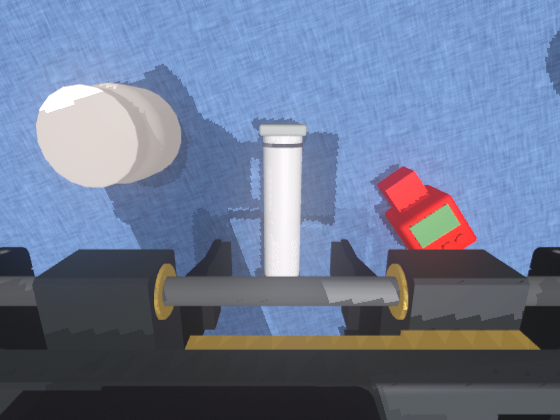

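The tube is straight (columns 262-303), centred between the fingers (about 285). The pot sits at (108,135) and is clear of the body.

Request:
play_rows --steps '[[[0,0.0005,0.047,0,0,0,0.055],[0,0.0005,0.047,0,0,0,0.055],[0,0,0,0,0,0,0.055],[0,0,0,0,0,0,0.01],[0,0,0,0,0,0,0.01],[0,0,0,0,0,0,0.01],[0,0,0,0,0,0,0.01],[0,0,0,0,0,0,0.01],[0,0,0,0,0,0,0.01],[0,0,0,0,0,0,0.01],[0,0,0,0,0,0,0.01]]]' --force 45

```text
time_s: 15.2
tool_pos: [0.6563, -0.0851, 0.0098]
tool_rot: [-180.0, -0.1, -18.0]
force: [-1.2, 0.3, 5.9]
grip_width: 0.0288
grasp_force: 45.0
```

Request:
play_rows --steps '[[[0,0,-0.045,0,0,0,0.01],[0,0,-0.045,0,0,0,0.01],[0,0,-0.045,0,0,0,0.01],[0,0,0,0,0,0,0.01],[0,0,0,0,0,0,0.01]]]'

```text
time_s: 15.7
tool_pos: [0.6558, -0.0853, 0.1443]
tool_rot: [180.0, -0.1, -18.0]
force: [0.0, -0.1, -1.9]
grip_width: 0.0287
grasp_force: 45.0
```

Run:
```python
from h import *
from tr import T
o=get_obs();print(o['grip_width'],o['grasp_force'])
plan(*T((.4987,.1885,.2523),(0,-.046,0))[:2],.15,14.45)
```

```text
0.02873342330090061 44.99930441379547
at [ 0.6558 -0.0853  0.1443] [ 1.8e+02 -1.0e-01 -1.8e+01] | rows 6 x [-0.0275, -0.0367, -0.001, 0.0, 0.0, -0.0944]
```

Request:
play_rows --steps '[[[-0.0275,-0.0367,-0.001,0,0,-0.0944,0.01],[-0.0275,-0.0367,-0.001,0,0,-0.0944,0.01],[-0.0275,-0.0367,-0.001,0,0,-0.0944,0.01],[-0.0275,-0.0367,-0.001,0,0,-0.0944,0.01],[-0.0275,-0.0367,-0.001,0,0,-0.0944,0.01],[-0.0275,-0.0367,-0.001,0,0,-0.0944,0.01],[0,0,0,0,0,0,0.01],[0,0,0,0,0,0,0.01],[0,0,0,0,0,0,0.01]]]'

```text
time_s: 16.6
tool_pos: [0.5099, 0.1426, 0.1478]
tool_rot: [180.0, 0.1, 14.3]
force: [0.7, -0.2, -1.4]
grip_width: 0.0287
grasp_force: 45.0
```

Run:
```python
from h import *
from tr import T
o=get_obs();print(o['grip_width'],o['grasp_force'])
c=snap('side','b_side.png'); f=c['frame'][:,:,::-1]
cv2.imwrite('pics/b_side.png',cv2.resize(f[180:400,140:380],None,fx=2.5,fy=2.5,interpolation=2))
plan(*T((.4987,.1885,.2523),(0,-.046,0))[:2],.065,14.45)
```

```text
0.02865203471339758 44.999016523361206
at [0.5102 0.1425 0.148 ] [1.80e+02 1.00e-01 1.43e+01] | rows 2 x [0.0002, -0.0007, 0.0415, 0.0, 0.0, -0.0015]
```

View pics/b_side.png

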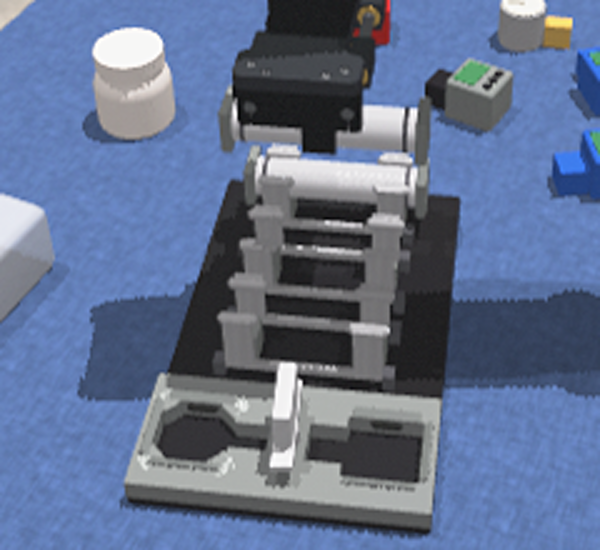

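Tube A sits between the jaws of holder 0 at (335,185). Tube B hangs level above, so I'll press it into holder 1.

Request:
play_rows --steps '[[[0,-0.0006,0.0415,0,0,0,0.01],[0,-0.0006,0.0415,0,0,0,0.01],[0,0,0.004,0,0,0,0.01],[0,0,0.004,0,0,0,0.01],[0,0,0.004,0,0,0,0.01],[0,0,0.004,0,0,0,0.01],[0,0,0.004,0,0,0,0.01],[0,0,0.004,0,0,0,0.01],[0,0,0.003,0,0,0,0.01],[0,0,0,0,0,0,0.01],[0,0,0,0,0,0,0.01]]]'

```text
time_s: 17.75
tool_pos: [0.5102, 0.1436, 0.0387]
tool_rot: [179.9, 0.0, 14.4]
force: [3.9, -3.2, -1.7]
grip_width: 0.0288
grasp_force: 45.0
```

Request:
play_rows --steps '[[[0,0,0.001,0,0,0,0.01],[0,0,0,0,0,0,0.05],[0,0,0,0,0,0,0.05],[0,0,0,0,0,0,0.05],[0,0,0,0,0,0,0.05],[0,0,0,0,0,0,0.05],[0,0,-0.03,0,0,0,0.05],[0,0,-0.04,0,0,0,0.07],[0,0,-0.045,0,0,0,0.07],[0,0,-0.045,0,0,0,0.07],[0,0,0,0,0,0,0.07],[0,0,0,0,0,0,0.07]]]'

```text
time_s: 18.95
tool_pos: [0.5101, 0.1457, 0.199]
tool_rot: [180.0, -0.1, 14.5]
force: [0.2, 0.0, -0.6]
grip_width: 0.0694
grasp_force: 0.0
```

Run:
```python
from h import *
from tr import T
c=snap('wrist','w3.png'); o=get_obs(); print(o['tool_pos'],o['grip_width'])
p=(.4987,.1885,.2523)
for k,w,z in (('A',(.5281,.0742,.045),.028),('B',(.5101,.144,.045),.028)):
    m=near(c,'tube0_mid',proj(c,w)[0],'wrist',30)
    if m is not None:
        q,f=fit([(c,m)],'tube',w,z,[.25]); print(k,q[:2].round(4),np.degrees(q[2]).round(1),round(f,3))
f=c['frame'][:,:,::-1].copy()
for l in [(0,-.118,.045),(0,-.046,.045),(0,.111,.07),(.095,.155,.008),(-.095,.155,.008),(-.022,.111,.022),(.022,.111,.022)]:
    u=proj(c,T(p,l))[0]; print(l,u.round()); cv2.circle(f,tuple(int(round(v)) for v in u),2,(0,0,255),-1)
cv2.imwrite('pics/w3o.png',f)
plan(.4708,-.107,.08,-11)
```

```text
[0.50913974 0.14531941 0.19749615] 0.06987330237851075
A [0.5305 0.074 ] 14.3 0.202
(0, -0.118, 0.045) [353. 194.]
(0, -0.046, 0.045) [282. 193.]
(0, 0.111, 0.07) [117. 199.]
(0.095, 0.155, 0.008) [92. 97.]
(-0.095, 0.155, 0.008) [117. 262.]
(-0.022, 0.111, 0.022) [141. 208.]
(0.022, 0.111, 0.022) [136. 168.]
at [0.5085 0.1451 0.1963] [-180.     0.2   14.5] | rows 6 x [-0.0092, 0.0418, 0.0194, 0.0, 0.0, 0.074]
```

View pics/w3o.png

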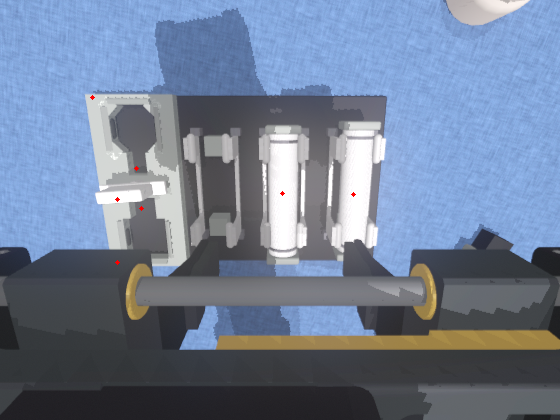

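Request:
play_rows --steps '[[[-0.0092,0.0418,0.012,0,0,0.074,0.06],[-0.0092,0.0418,0.012,0,0,0.074,0.06],[-0.0092,0.0418,0.012,0,0,0.074,0.06],[-0.0092,0.0418,0.012,0,0,0.074,0.06],[-0.0092,0.0418,0.012,0,0,0.074,0.06],[-0.0092,0.0418,0.012,0,0,0.074,0.06],[0,0,0,0,0,0,0.06],[0,0,0,0,0,0,0.06],[0,0,0,0,0,0,0.06]]]'

```text
time_s: 20.0
tool_pos: [0.4717, -0.1052, 0.1255]
tool_rot: [-180.0, 0.1, -10.9]
force: [-0.3, 0.2, -0.3]
grip_width: 0.0599
grasp_force: 0.0
```

Run:
```python
from h import *
from tr import T
p=(.4987,.1885,.2523)
C={n:snap(n,'m_'+n+'.png') for n in('wrist','scene','side')}
w=(.4708,-.107,.02)
for n in C:
    m=near(C[n],'meter_mid',proj(C[n],w)[0],n,15)
    if m is not None:
        q,f=fit([(C[n],m)],'meter',w,0,[-.2]); print(n,q[:2].round(4),np.degrees(q[2]).round(1),round(f,3))
print('blue',unproj(C['scene'],[(190,184),(166,227)],.02).round(3).tolist())
for n in('scene','side'):
    for nm,kind,g in(('keeper','keeper',T(p,(0,.111,.05))),):
        m=near(C[n],nm,proj(C[n],g)[0],n,12)
        if m is not None: q,f=fit([(C[n],m)],kind,g,0,[.25,.35,.45]); print(n,'keeper',q[:2].round(4),np.degrees(q[2]).round(1),round(f,3),'exp',g[:2].round(4))
plan(.4708,-.107,.022,-11)
```

```text
wrist [ 0.4701 -0.107 ] -10.1 0.036
scene [ 0.4692 -0.1069] -10.2 0.106
side [ 0.4713 -0.1116] -8.6 0.091
blue [[0.34, -0.056, 0.02], [0.372, -0.174, 0.02]]
scene keeper [0.4717 0.2954] 20.0 0.19 exp [0.471 0.296]
side keeper [0.474  0.2937] 19.2 0.097 exp [0.471 0.296]
at [ 0.4719 -0.1061  0.1262] [180.   -0.  -10.9] | rows 3 x [-0.0003, 0.0004, 0.0347, 0.0, 0.0, 0.0004]
```

View pics/m_wrist.png

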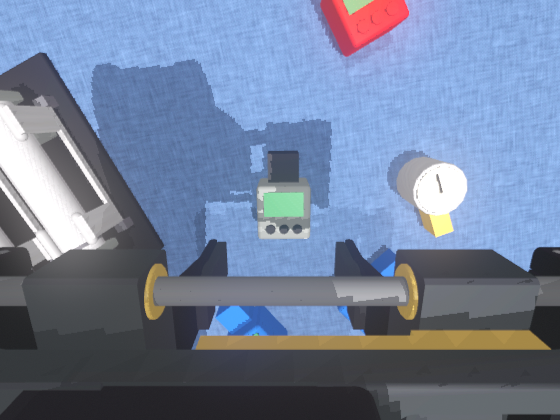

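The grey block with a black stem at (284,207) is the meter, alone between the fingers. The blue look-alikes lie behind at (250,320) and (375,270).

Request:
play_rows --steps '[[[-0.0005,0.0003,0.0343,0,0,-0.004,0.06],[-0.0005,0.0003,0.0343,0,0,-0.004,0.06],[-0.0005,0.0003,0.0343,0,0,-0.004,0.06],[0,0,0,0,0,0,0.06],[0,0,0,0,0,0,0.03],[0,0,0,0,0,0,0.03],[0,0,0,0,0,0,0.03],[0,0,0,0,0,0,0.03],[0,0,0,0,0,0,0.03],[0,0,0,0,0,0,0.03]]]' --force 45

```text
time_s: 21.4
tool_pos: [0.4718, -0.1076, 0.0251]
tool_rot: [180.0, -0.2, -10.3]
force: [-0.8, 0.5, 6.7]
grip_width: 0.0434
grasp_force: 45.0
```

Request:
play_rows --steps '[[[0,0,-0.04,0,0,0,0.03],[0,0,-0.04,0,0,0,0.03],[0,0,-0.04,0,0,0,0.03],[0,0,-0.01,0,0,0,0.03],[0,0,0,0,0,0,0.03]]]'

```text
time_s: 21.9
tool_pos: [0.4713, -0.1075, 0.1551]
tool_rot: [179.9, -0.2, -10.3]
force: [-0.1, 0.5, -1.1]
grip_width: 0.0436
grasp_force: 45.0
```

Run:
```python
from h import *
plan(.415,.21,.20,14.45)
```

```text
at [ 0.4713 -0.1075  0.1551] [179.9  -0.2 -10.3] | rows 7 x [-0.0079, -0.0458, -0.0064, 0.0, 0.0, -0.0617]
```

Request:
play_rows --steps '[[[-0.0079,-0.0458,-0.0064,0,0,-0.0617,0.03],[-0.0079,-0.0458,-0.0064,0,0,-0.0617,0.03],[-0.0079,-0.0458,-0.0064,0,0,-0.0617,0.03],[-0.0079,-0.0458,-0.0064,0,0,-0.0617,0.03],[-0.0079,-0.0458,-0.0064,0,0,-0.0617,0.03],[-0.0079,-0.0458,-0.0064,0,0,-0.0617,0.03],[-0.0079,-0.0458,-0.0064,0,0,-0.0617,0.03],[0,0,0,0,0,0,0.03],[0,0,0,0,0,0,0.03],[0,0,0,0,0,0,0.03]]]'

```text
time_s: 22.9
tool_pos: [0.4132, 0.209, 0.1964]
tool_rot: [180.0, 0.2, 14.3]
force: [1.3, -0.6, -1.1]
grip_width: 0.0437
grasp_force: 45.0
```

Run:
```python
from h import *
from tr import T
p=(.4987,.1885,.2523)
c=snap('wrist'); o=get_obs(); print(o['tool_pos'],o['tool_rot'],o['grip_width'])
# rectify the z=22mm plane of the tray: 0.4 mm... 4 px per mm in local coords
L=np.array([(-.095,.06),(.095,.06),(.095,.16),(-.095,.16)]); uv=proj(c,[T(p,(a,b,.022)) for a,b in L]).astype(np.float32)
dst=np.array([[(a+.095)*4000,(.16-b)*4000] for a,b in L],np.float32)
H=cv2.getPerspectiveTransform(uv,dst); f=cv2.warpPerspective(c['frame'][:,:,::-1],H,(760,400))
for a in range(-90,91,10): cv2.line(f,(int((a+95)*4),0),(int((a+95)*4),8 if a%50 else 20),(0,255,255),1)
cv2.line(f,(0,(160-111)*4),(760,(160-111)*4),(0,0,255),1); cv2.line(f,(380,0),(380,400),(0,0,255),1)
cv2.imwrite('pics/rect.png',f)
```

```text
[0.41340753 0.20887258 0.19665007] [1.79981633e+02 1.35043201e-01 1.42810384e+01] 0.04346313982638675
```

View pics/rect.png

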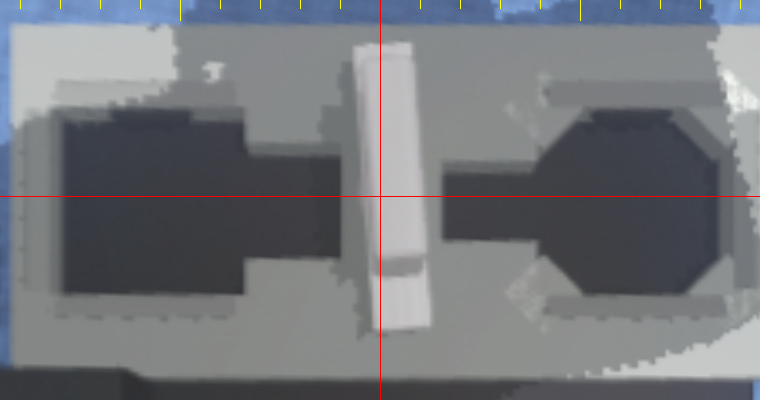

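```bash
cat > loc.py <<'E'
from tr import T
P0=(.4987,.1885,.2523)
o=T(P0,(.0027,-.0014,0)); P=(o[0],o[1],.2523)   # corrected by the wrist view
MS=T(P,(-.061,.111,0)); GS=T(P,(.061,.111,0)); KP=T(P,(0,.111,0))
E
python3 - <<'E'
from h import *
from loc import *
print(MS,GS,KP)
c=snap('wrist'); o=get_obs(); t=o['tool_pos']; yaw=np.radians(o['tool_rot'][2])
for r in silhouettes('wrist','meter_mid'):
    m=r['pixels'].astype(np.float32); print(round(r['p'],2),r['extent'],proj(c,(t[0],t[1],t[2]))[0].round())
    z=t[2]-.0245
    q,f=fit([(c,m)],'meter',t,z,[yaw]); d=q[:2]-t[:2]; print(round(f,3),'rel tool x',np.round(d@[np.cos(yaw),np.sin(yaw)],4),'left',np.round(d@[-np.sin(yaw),np.cos(yaw)],4),np.degrees(q[2]-yaw))
    break
u=np.array([np.cos(.2523),np.sin(.2523),0])
plan(*(MS+.0017*u)[:2],.07,14.45)
E
```

```text
[0.41488608 0.28007662 0.        ] [0.53302367 0.3105317  0.        ] [0.47395487 0.29530416 0.        ]
0.72 [160.6, 3.7, 493.2, 204.0] [281. 257.]
0.696 rel tool x 0.0769 left 0.0274 -0.6057954138212206
at [0.4137 0.2092 0.1971] [1.80e+02 1.00e-01 1.43e+01] | rows 3 x [0.0068, -0.0228, 0.0424, 0.0, 0.0, -0.001]
```

Request:
play_rows --steps '[[[0.0102,-0.0342,0,0,0,-0.0015,0.03],[0.0102,-0.0342,0,0,0,-0.0015,0.03],[0,0,0.04,0,0,0,0.03],[0,0,0.04,0,0,0,0.03],[0,0,0.03,0,0,0,0.03],[0,0,0,0,0,0,0.03],[0,0,0,0,0,0,0.03],[0,0,0,0,0,0,0.03]]]'

```text
time_s: 23.85
tool_pos: [0.4176, 0.2826, 0.0897]
tool_rot: [-180.0, -0.2, 14.6]
force: [0.2, -0.0, -1.3]
grip_width: 0.0434
grasp_force: 45.0
```

Run:
```python
from h import *
from loc import *
c=snap('wrist','ins.png'); 
d=snap('side')['frame'][:,:,::-1][250:400,180:340]
a=cv2.resize(c['frame'][:,:,::-1],None,fx=.85,fy=.85); b=cv2.resize(d,(320,300),interpolation=2); im=np.zeros((357,800,3),np.uint8); im[:,:476]=a; im[:300,478:798]=b
cv2.imwrite('pics/ins2.png',im)
o=get_obs(); print(o['force'],o['grip_width'])
u=np.array([np.cos(.2523),np.sin(.2523),0])
plan(*(MS+.0017*u)[:2],.05,14.45)
```

```text
[-0.22579325  0.1065013  -0.99150214] 0.043419463958890334
at [0.4175 0.2826 0.0898] [-180.    -0.2   14.6] | rows 1 x [-0.0015, 0.0018, 0.0398, 0.0, 0.0, 0.0022]
```

View pics/ins2.png

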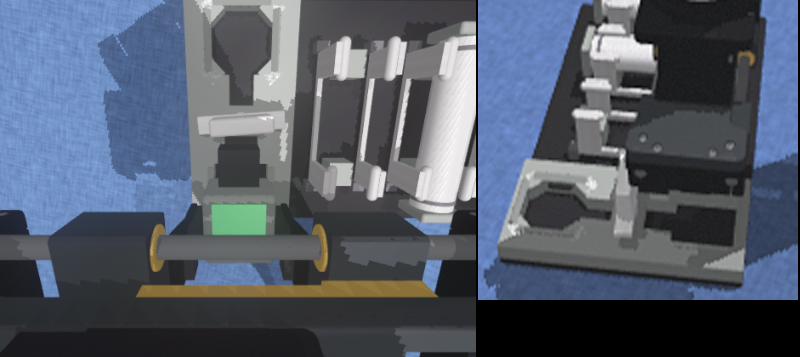

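Request:
play_rows --steps '[[[-0.0015,0.0018,0.02,0,0,0.002,0.03],[0,0,0.015,0,0,0,0.03],[0,0,0.004,0,0,0,0.03],[0,0,0.003,0,0,0,0.03],[0,0,0.003,0,0,0,0.03],[0,0,0,0,0,0,0.03],[0,0,0,0,0,0,0.03]]]'

```text
time_s: 24.65
tool_pos: [0.4154, 0.2803, 0.0433]
tool_rot: [-180.0, -0.0, 14.5]
force: [0.2, -0.4, -0.3]
grip_width: 0.0433
grasp_force: 45.0
```

Request:
play_rows --steps '[[[0,0,0.003,0,0,0,0.03],[0,0,0.003,0,0,0,0.03],[0,0,0.003,0,0,0,0.03],[0,0,0.002,0,0,0,0.03],[0,0,0.001,0,0,0,0.03],[0,0,0,0,0,0,0.03],[0,0,0,0,0,0,0.03],[0,0,0,0,0,0,0.03]]]'

```text
time_s: 25.45
tool_pos: [0.4155, 0.2802, 0.033]
tool_rot: [179.9, -0.0, 14.5]
force: [-5.2, -3.7, 21.7]
grip_width: 0.0437
grasp_force: 45.0
```

Request:
play_rows --steps '[[[0,0,0,0,0,0,0.06],[0,0,0,0,0,0,0.06],[0,0,0,0,0,0,0.06],[0,0,0,0,0,0,0.06],[0,0,0,0,0,0,0.06],[0,0,-0.03,0,0,0,0.06],[0,0,-0.04,0,0,0,0.06],[0,0,-0.045,0,0,0,0.06],[0,0,-0.03,0,0,0,0.06],[0,0,0,0,0,0,0.06]]]'

```text
time_s: 26.45
tool_pos: [0.4175, 0.2818, 0.1802]
tool_rot: [-180.0, -0.5, 14.5]
force: [-0.6, -0.2, -0.1]
grip_width: 0.0603
grasp_force: 0.0
```

Run:
```python
from h import *
from loc import *
C={n:snap(n) for n in('wrist','scene','side')}
for n in C:
    m=near(C[n],'meter_mid',proj(C[n],MS+[0,0,.028])[0],n,15)
    for z in(.008,.014):
        if m is not None: q,f=fit([(C[n],m)],'meter',MS,z,[.25]); print(n,z,q[:2].round(4),np.degrees(q[2]).round(1),round(f,3))
    m=near(C[n],'gauge_mid',proj(C[n],(.465,-.234,.02))[0],n,40)
    if m is not None: q,f=fit([(C[n],m)],'gauge',(.465,-.234),0,[.2]); print('gauge',n,q[:2].round(4),np.degrees(q[2]).round(1),round(f,3))
plan(.465,-.233,.14,11)
```

```text
wrist 0.008 [0.4138 0.2801] 14.7 0.071
wrist 0.014 [0.4147 0.28  ] 14.6 0.104
scene 0.008 [0.409  0.2848] 16.5 0.189
scene 0.014 [0.4107 0.2802] 21.3 0.201
gauge scene [ 0.4639 -0.2332] 11.8 0.063
side 0.008 [0.4162 0.2712] 15.1 0.152
side 0.014 [0.4145 0.2765] 15.2 0.16
gauge side [ 0.4658 -0.2384] 9.2 0.177
at [0.4146 0.2798 0.175 ] [-1.80e+02  1.00e-01  1.45e+01] | rows 11 x [-0.006, 0.0465, 0.0032, 0.0, 0.0, 0.0056]
```

Request:
play_rows --steps '[[[-0.006,0.0465,0.003,0,0,0.0056,0.06],[-0.006,0.0465,0.003,0,0,0.0056,0.06],[-0.006,0.0465,0.003,0,0,0.0056,0.06],[-0.006,0.0465,0.003,0,0,0.0056,0.06],[-0.006,0.0465,0.003,0,0,0.0056,0.06],[-0.006,0.0465,0.003,0,0,0.0056,0.06],[-0.006,0.0465,0.003,0,0,0.0056,0.06],[-0.006,0.0465,0.003,0,0,0.0056,0.06],[-0.006,0.0465,0.003,0,0,0.0056,0.06],[-0.006,0.0465,0.003,0,0,0.0056,0.06],[-0.006,0.0465,0.003,0,0,0.0056,0.06],[0,0,0,0,0,0,0.06]]]'

```text
time_s: 28.1
tool_pos: [0.4631, -0.2408, 0.1416]
tool_rot: [179.9, 0.1, 10.4]
force: [-1.2, 0.5, -0.2]
grip_width: 0.0601
grasp_force: 0.0
```

Request:
play_rows --steps '[[[0,0,0,0,0,0,0.06],[0,0,0,0,0,0,0.06]]]'

```text
time_s: 28.3
tool_pos: [0.4651, -0.2318, 0.1426]
tool_rot: [-179.9, 0.0, 11.1]
force: [-0.1, 0.4, -0.6]
grip_width: 0.0602
grasp_force: 0.0
```

Run:
```python
from h import *
C={n:snap(n) for n in('wrist','scene')}
cv2.imwrite('pics/g.png',C['wrist']['frame'][:,:,::-1])
for n in C:
    m=near(C[n],'gauge_mid',proj(C[n],(.465,-.234,.02))[0],n,40)
    if m is not None: q,f=fit([(C[n],m)],'gauge',(.465,-.234),0,[.2]); print('gauge',n,q[:2].round(4),np.degrees(q[2]).round(1),round(f,3))
plan(.465,-.2335,.023,11)
```

```text
gauge wrist [ 0.4654 -0.2334] 11.4 0.058
gauge scene [ 0.4635 -0.2346] 13.1 0.053
at [ 0.4652 -0.232   0.1432] [180.   -0.   11.1] | rows 3 x [-0.0002, 0.0005, 0.0401, 0.0, 0.0, 0.0006]
```

View pics/g.png

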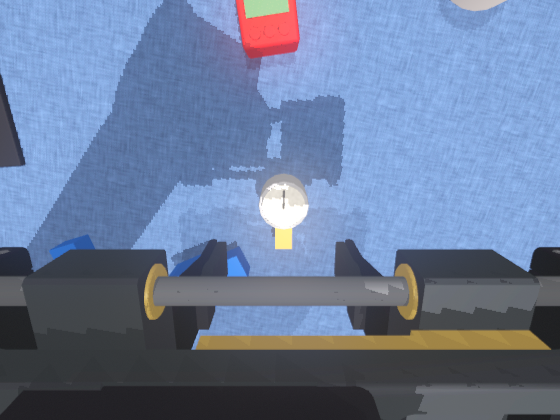

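Gauge at (284,202) with its brass stem towards the gripper (283,240). It is free of neighbours, so I'll grasp it.

Request:
play_rows --steps '[[[0,0.0005,0.0398,0,0,-0.001,0.06],[0,0.0005,0.0398,0,0,-0.001,0.06],[0,0.0005,0.0398,0,0,-0.001,0.06],[0,0,0,0,0,0,0.06],[0,0,0,0,0,0,0.03],[0,0,0,0,0,0,0.03],[0,0,0,0,0,0,0.03],[0,0,0,0,0,0,0.03],[0,0,0,0,0,0,0.03],[0,0,0,0,0,0,0.03]]]' --force 45

```text
time_s: 29.5
tool_pos: [0.467, -0.2353, 0.026]
tool_rot: [179.8, -0.2, 11.2]
force: [-0.5, 1.4, 8.2]
grip_width: 0.0437
grasp_force: 45.0
```

Request:
play_rows --steps '[[[0,0,-0.04,0,0,0,0.03],[0,0,-0.04,0,0,0,0.03],[0,0,-0.04,0,0,0,0.03],[0,0,-0.04,0,0,0,0.03],[0,0,0,0,0,0,0.03],[0,0,0,0,0,0,0.03]]]'

```text
time_s: 30.1
tool_pos: [0.4657, -0.2351, 0.1849]
tool_rot: [179.9, -0.1, 11.1]
force: [-0.0, 0.8, -1.9]
grip_width: 0.0433
grasp_force: 45.0
```

Run:
```python
from h import *
from loc import *
o=get_obs();print(o['grip_width'],o['grasp_force'])
plan(*GS[:2],.183,14.45)
```

```text
0.043329749979580785 44.99867141246796
at [ 0.4657 -0.2351  0.1849] [ 1.799e+02 -1.000e-01  1.110e+01] | rows 12 x [0.0154, -0.0431, 0.0002, 0.0, 0.0, -0.0048]
```

Request:
play_rows --steps '[[[0.0154,-0.0431,0,0,0,-0.0048,0.03],[0.0154,-0.0431,0,0,0,-0.0048,0.03],[0.0154,-0.0431,0,0,0,-0.0048,0.03],[0.0154,-0.0431,0,0,0,-0.0048,0.03],[0.0154,-0.0431,0,0,0,-0.0048,0.03],[0.0154,-0.0431,0,0,0,-0.0048,0.03],[0.0154,-0.0431,0,0,0,-0.0048,0.03],[0.0154,-0.0431,0,0,0,-0.0048,0.03],[0.0154,-0.0431,0,0,0,-0.0048,0.03],[0.0154,-0.0431,0,0,0,-0.0048,0.03],[0.0154,-0.0431,0,0,0,-0.0048,0.03],[0.0154,-0.0431,0,0,0,-0.0048,0.03]]]'

```text
time_s: 31.3
tool_pos: [0.5313, 0.3112, 0.1814]
tool_rot: [179.9, 0.2, 14.4]
force: [0.6, -0.0, -1.2]
grip_width: 0.0437
grasp_force: 45.0
```

Request:
play_rows --steps '[[[0,0,0,0,0,0,0.03],[0,0,0,0,0,0,0.03],[0,0,0,0,0,0,0.03]]]'

```text
time_s: 31.6
tool_pos: [0.532, 0.3084, 0.182]
tool_rot: [179.9, 0.1, 14.4]
force: [0.2, -0.9, -2.2]
grip_width: 0.0436
grasp_force: 45.0
```

Run:
```python
from h import *
from loc import *
o=get_obs();print(o['grip_width'],o['grasp_force'])
c=snap('side'); f=c['frame'][:,:,::-1]
cv2.imwrite('pics/g_side.png',cv2.resize(f[170:400,140:380],None,fx=2.5,fy=2.5,interpolation=2))
t=o['tool_pos']; u=np.array([np.cos(.2523),np.sin(.2523),0])
plan(*(GS+.0008*u)[:2],.07,14.45)
m=[r['pixels'].astype(np.float32) for r in silhouettes('side','gauge_mid')]
for k in m:
    ys,xs=np.nonzero(k); print(xs.mean(),ys.mean(),len(xs),proj(c,t+[0,0,-.005]))
    if np.hypot(*(proj(c,t)[0]-[xs.mean(),ys.mean()]))<25: print(fit([(c,k)],'gauge',t,t[2]-.0255,[.25]))
```

```text
0.0436088858518381 44.99852120876312
at [0.5324 0.308  0.1824] [1.799e+02 1.000e-01 1.430e+01] | rows 3 x [0.0007, -0.0008, 0.0375, 0.0, 0.0, -0.0008]
224.22235722964763 286.73876063183474 823 [[209.0993613  280.02097601]]
(array([0.52812398, 0.30946357, 0.32354315]), np.float64(0.46666663885116577))
```

View pics/g_side.png

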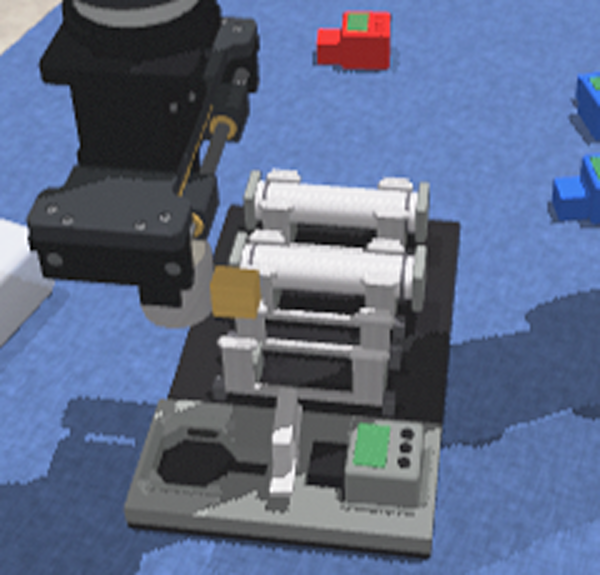

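Request:
play_rows --steps '[[[0.0007,-0.0008,0.0375,0,0,-0.001,0.03],[0.0007,-0.0008,0.0375,0,0,-0.001,0.03],[0.0007,-0.0008,0.0375,0,0,0,0.03],[0,0,0,0,0,0,0.03],[0,0,0,0,0,0,0.03],[0,0,0,0,0,0,0.03]]]'

```text
time_s: 32.3
tool_pos: [0.5353, 0.3136, 0.0736]
tool_rot: [-180.0, -0.2, 14.5]
force: [0.3, -0.3, -1.7]
grip_width: 0.0437
grasp_force: 45.0
```

Run:
```python
from h import *
from loc import *
o=get_obs();print(o['grip_width'])
u=np.array([np.cos(.2523),np.sin(.2523),0])
plan(*(GS+.0008*u)[:2],.045,14.45)
```

```text
0.04366229558001763
at [0.5353 0.3136 0.0736] [-180.    -0.2   14.5] | rows 1 x [-0.0021, 0.0024, 0.0286, 0.0, 0.0, 0.0009]
```

Request:
play_rows --steps '[[[-0.002,0.0022,0.01,0,0,0.001,0.03],[0,0,0.01,0,0,0,0.03],[0,0,0.004,0,0,0,0.03],[0,0,0.004,0,0,0,0.03],[0,0,0,0,0,0,0.03],[0,0,0,0,0,0,0.03],[0,0,0,0,0,0,0.03]]]'

```text
time_s: 33.0
tool_pos: [0.5337, 0.3106, 0.0444]
tool_rot: [180.0, -0.2, 14.5]
force: [0.0, -0.9, 6.5]
grip_width: 0.0436
grasp_force: 45.0
```

Request:
play_rows --steps '[[[0,0,0.003,0,0,0,0.03],[0,0,0.003,0,0,0,0.03],[0,0,0.003,0,0,0,0.03],[0,0,0.002,0,0,0,0.03],[0,0,0.001,0,0,0,0.03],[0,0,0,0,0,0,0.03],[0,0,0,0,0,0,0.03]]]'

```text
time_s: 33.7
tool_pos: [0.5338, 0.311, 0.0346]
tool_rot: [179.9, -0.2, 14.5]
force: [-3.5, -4.9, 22.4]
grip_width: 0.0434
grasp_force: 45.0
```

Request:
play_rows --steps '[[[0,0,0.001,0,0,0,0.03],[0,0,0,0,0,0,0.06],[0,0,0,0,0,0,0.06],[0,0,0,0,0,0,0.06],[0,0,0,0,0,0,0.06],[0,0,0,0,0,0,0.06],[0,0,-0.03,0,0,0,0.06],[0,0,-0.04,0,0,0,0.06],[0,0,-0.04,0,0,0,0.06],[0,0,0,0,0,0,0.05],[0,0,0,0,0,0,0.05],[0,0,0,0,0,0,0.05]]]'

```text
time_s: 34.9
tool_pos: [0.5315, 0.3098, 0.1386]
tool_rot: [180.0, 0.1, 14.5]
force: [0.2, 0.7, -1.1]
grip_width: 0.0513
grasp_force: 0.0
```

Run:
```python
from h import *
from loc import *
C={n:snap(n) for n in('wrist','scene','side')}
for n in C:
  for k,W,e in(('meter',MS,.25),('gauge',GS,.25),('keeper',KP,.35)):
    m=near(C[n],k+('_mid' if k!='keeper' else ''),proj(C[n],W+[0,0,.028 if k!='keeper' else .05])[0],n,15)
    for z in((.008,.014) if k!='keeper' else (0,)):
        if m is not None: q,f=fit([(C[n],m)],k,W,z,[e]); print(k,n,z,q[:2].round(4),np.degrees(q[2]).round(1),round(f,3))
f=C['side']['frame'][:,:,::-1]; im=np.zeros((480,800,3),np.uint8)
im[:480,:400]=cv2.resize(f[240:400,185:335],(400,480),interpolation=2)[:, :400]
w=cv2.resize(C['wrist']['frame'][:,:,::-1][:,80:480],(400,420)); im[:420,400:]=w
cv2.imwrite('pics/done.png',im)
print(GS,KP); plan(*KP[:2],.13,19.5)
```

```text
meter wrist 0.008 [0.4102 0.2791] 13.9 0.62
meter wrist 0.014 [0.4099 0.2789] 14.4 0.635
gauge wrist 0.008 [0.5315 0.3107] 14.6 0.049
gauge wrist 0.014 [0.5324 0.3111] 15.0 0.073
keeper wrist 0 [0.4762 0.2963] 16.4 0.478
meter scene 0.008 [0.4082 0.2852] 16.1 0.217
meter scene 0.014 [0.4119 0.2798] 17.9 0.225
gauge scene 0.008 [0.5282 0.3153] 15.1 0.185
gauge scene 0.014 [0.5294 0.3111] 18.7 0.197
keeper scene 0 [0.4713 0.2968] 19.3 0.138
meter side 0.008 [0.4164 0.2718] 16.4 0.176
meter side 0.014 [0.4152 0.2757] 16.5 0.187
gauge side 0.008 [0.5343 0.3067] 19.0 0.125
gauge side 0.014 [0.5308 0.3117] 18.6 0.137
keeper side 0 [0.4737 0.2952] 18.7 0.11
[0.53302367 0.3105317  0.        ] [0.47395487 0.29530416 0.        ]
at [0.5322 0.3105 0.14  ] [180.    0.   14.5] | rows 2 x [-0.0301, -0.0006, 0.005, 0.0, 0.0, -0.0436]
```

View pics/done.png

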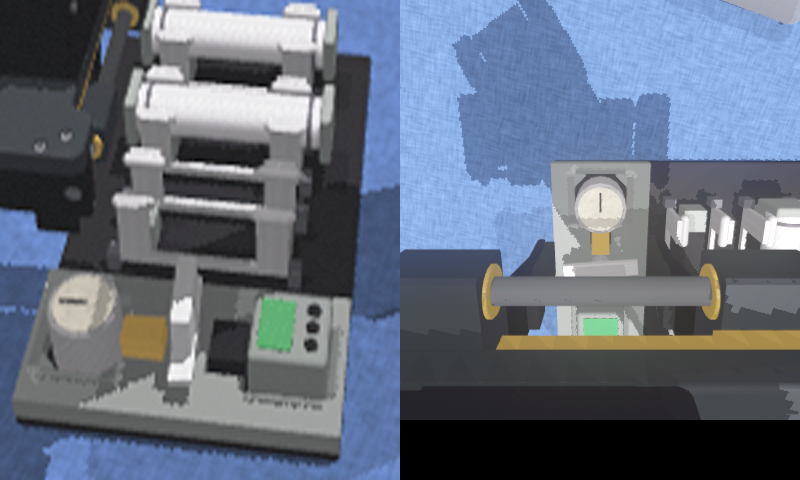

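Request:
play_rows --steps '[[[-0.03,-0.0005,0,0,0,0,0.03],[-0.03,-0.0005,0,0,0,0,0.03],[0,0,0,0,0,-0.138,0.03],[0,0,0,0,0,-0.138,0.03],[0,0,0,0,0,-0.138,0.03],[0,0,0,0,0,-0.138,0.03],[0,0,0,0,0,-0.138,0.03],[0,0,0,0,0,-0.138,0.03],[0,0,0,0,0,-0.138,0.03],[0,0,0,0,0,-0.138,0.03],[0,0,0,0,0,-0.138,0.03],[0,0,0,0,0,-0.138,0.03]]]'

```text
time_s: 36.7
tool_pos: [0.474, 0.2964, 0.1401]
tool_rot: [180.0, 0.0, 93.9]
force: [0.7, 0.3, -0.2]
grip_width: 0.03
grasp_force: 0.0
```

Request:
play_rows --steps '[[[0,0,0,0,0,-0.138,0.03],[0,0,0,0,0,-0.138,0.03],[0,0,0,0,0,0,0.03],[0,0,0,0,0,0,0.03]]]'

```text
time_s: 37.1
tool_pos: [0.474, 0.2964, 0.14]
tool_rot: [180.0, -0.0, 109.2]
force: [-0.7, 1.2, -0.7]
grip_width: 0.0301
grasp_force: 0.0
```

Run:
```python
from h import *
from loc import *
o=get_obs(); print(o['grip_width'],o['qpos'].round(1))
c=snap('wrist','k.png'); t=o['tool_pos']
m=near(c,'keeper',proj(c,KP+[0,0,.055])[0],'wrist',40)
if m is not None: q,f=fit([(c,m)],'keeper',KP,0,[.34]); print(q[:2].round(4),np.degrees(q[2]),f)
plan(*KP[:2],.08,109.5)
```

```text
0.03014218942628896 [ 20.1  23.1 -66.2 100.6  22.3  71.  -32.7]
[0.4741 0.2955] 18.785496917576303 0.05389970541000366
at [0.474  0.2964 0.1401] [180.    0.  109.2] | rows 2 x [-0.0005, -0.0002, 0.03, 0.0, 0.0, -0.0022]
```

View pics/k.png

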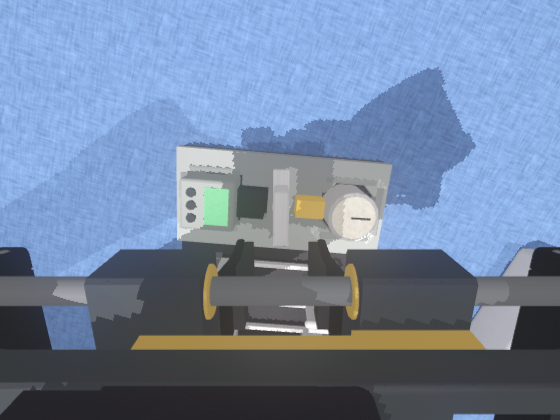

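The fin stands upright at column 281, midway between the finger tips (about 280). Both instruments sit on either side with their stems in line.

Request:
play_rows --steps '[[[-0.0005,0,0.044,0,0,0,0.03],[-0.0005,0,0.044,0,0,0,0.03],[0,0,0,0,0,0,0.03],[0,0,0,0,0,0,0.005],[0,0,0,0,0,0,0.005],[0,0,0,0,0,0,0.005],[0,0,0,0,0,0,0.005],[0,0,0,0,0,0,0.005]]]' --force 15

```text
time_s: 38.0
tool_pos: [0.4742, 0.2962, 0.0541]
tool_rot: [180.0, 0.0, 109.4]
force: [-3.0, -1.3, 6.4]
grip_width: 0.012
grasp_force: 15.0
```

Request:
play_rows --steps '[[[0,0,0,0,0,-0.1,0.005],[0,0,0,0,0,-0.1,0.005],[0,0,0,0,0,-0.1,0.005],[0,0,0,0,0,-0.1,0.005],[0,0,0,0,0,-0.1,0.005],[0,0,0,0,0,0,0.005]]]'

```text
time_s: 38.6
tool_pos: [0.4739, 0.296, 0.0541]
tool_rot: [-180.0, 0.0, 138.2]
force: [-3.6, -2.2, 8.1]
grip_width: 0.0123
grasp_force: 15.0
```

Run:
```python
from h import *
from loc import *
o=get_obs(); print(o['grip_width'],o['grasp_force'],o['qpos'].round(1),o['force'],o['wrist_torque'],o['tool_rot'],o['tool_pos'])
c=snap('side'); 
for W,k in((MS,'meter'),(GS,'gauge')):
    m=near(c,k+'_mid',proj(c,W+[0,0,.028])[0],'side',15)
    if m is not None: q,f=fit([(c,m)],k,W,.008,[.25]); print(k,q[:2].round(4),np.degrees(q[2]).round(1),round(f,3))
```

```text
0.012264600288017912 14.993154108524323 [ 19.4  32.4 -67.3 105.2  33.   65.1 -11.4] [-3.64978444 -2.18285054  8.07466618] [-0.43838744  0.87610036  0.07812261] [-1.79981816e+02  1.16498293e-02  1.38151331e+02] [0.47386263 0.29599741 0.05411011]
meter [0.4157 0.2727] 15.0 0.155
gauge [0.5324 0.3094] 23.5 0.276
```

Turning smoothly with a tiny reaction moment. I'll carry on: 138.2° → about 195.5°.

Request:
play_rows --steps '[[[0,0,0,0,0,-0.1,0.005],[0,0,0,0,0,-0.1,0.005],[0,0,0,0,0,-0.1,0.005],[0,0,0,0,0,-0.1,0.005],[0,0,0,0,0,-0.1,0.005],[0,0,0,0,0,-0.1,0.005],[0,0,0,0,0,-0.1,0.005],[0,0,0,0,0,-0.1,0.005],[0,0,0,0,0,-0.1,0.005],[0,0,0,0,0,-0.09,0.005],[0,0,0,0,0,0,0.005],[0,0,0,0,0,0,0.005]]]'

```text
time_s: 39.95
tool_pos: [0.4737, 0.2953, 0.0541]
tool_rot: [-179.9, -0.1, -165.3]
force: [-5.8, -3.5, 8.8]
grip_width: 0.0117
grasp_force: 15.0
```

Request:
play_rows --steps '[[[0,0,0,0,0,0,0.035],[0,0,0,0,0,0,0.035],[0,0,0,0,0,0,0.035],[0,0,0,0,0,0,0.035],[0,0,0,0,0,0,0.035],[0,0,-0.03,0,0,0,0.035],[0,0,-0.04,0,0,0,0.035],[0,0,-0.04,0,0,0,0.035],[0,0,-0.04,0,0,0,0.035],[-0.05,0,0,0,0,0,0.035],[-0.05,0,0,0,0,0,0.035],[0,0,0,0,0,0,0.035]]]'

```text
time_s: 41.15
tool_pos: [0.5767, 0.3201, 0.2002]
tool_rot: [179.9, 0.0, -165.6]
force: [0.6, -0.3, -1.2]
grip_width: 0.035
grasp_force: 0.0
```

Run:
```python
from h import *
from loc import *
C={n:snap(n) for n in('scene','side')}
o=get_obs(); print(o['tool_pos'],o['grip_width'],o['force'])
for n in C:
  for k,W,e,z,zz in(('keeper',KP,1.82,0,.05),('tube',T(P,(0,-.118,0)),.25,.028,.045),('tube',T(P,(0,-.046,0)),.25,.028,.045)):
    m=near(C[n],k if k=='keeper' else 'tube0_mid',proj(C[n],W+[0,0,zz])[0],n,15)
    if m is not None: q,f=fit([(C[n],m)],k,W,z,[e]); print(k,n,q[:2].round(4),np.degrees(q[2]).round(1),round(f,3))
f=C['side']['frame'][:,:,::-1]; g=C['scene']['frame'][:,:,::-1]; im=np.zeros((500,800,3),np.uint8)
im[:,:400]=cv2.resize(f[150:400,180:380],(400,500),interpolation=2); im[:,400:]=cv2.resize(g[80:330,220:420],(400,500),interpolation=2)
cv2.imwrite('pics/fin.png',im)
```

```text
[0.57086164 0.32150876 0.20094927] 0.03482185352454512 [-1.02476556 -0.20678158  0.12026479]
tube scene [0.5268 0.0737] 14.1 0.243
tube scene [0.5445 0.1163] 15.4 0.857
keeper side [0.4738 0.2947] 103.1 0.153
```

View pics/fin.png

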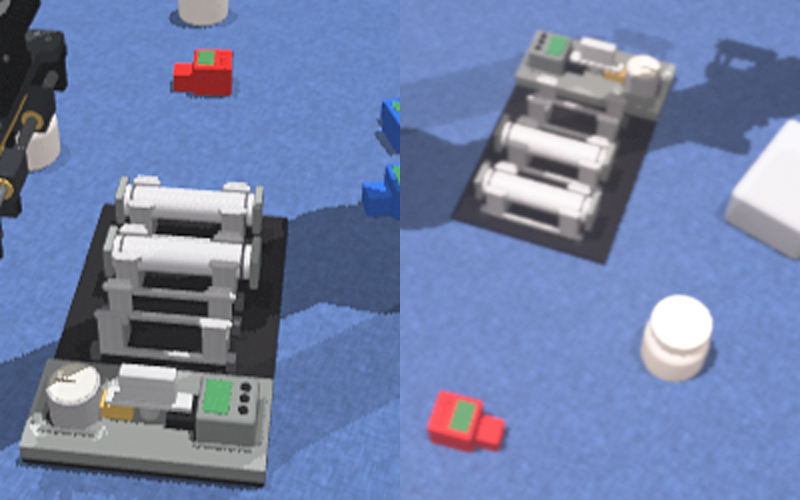

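Both tubes, the meter and the gauge are home. The keeper bar lies over both stems (left panel (150,395)), and the arm is clear.

```bash
python3 -c "
from cell import sign_off
print(sign_off())"
```

```text
the job is handed in; nothing more can be done
None
```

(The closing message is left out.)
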